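Right the brush pot and stand the wash brush in it

ROBOT

A 6-joint arm with a two-finger parallel gripper is mounted at the origin on the work surface. World frame = base frame: x ahead of the robot, y to its left, z up, the work surface at z = 0. Lengths are in m, angles in degrees, forces in N, time in s.
With the tool pointing down it reaches from about 0.375 to 0.9 m from the base axis. Payload 3.1 kg.
Tool frame: the origin (TCP) lies on the centre line of the jaws, within the pads' length; the fingertips stand 19 mm ahead of it and the grasp point (between the pads) is the TCP (tips_ahead is the distance from the TCP to the fingertips, in m); z points along the fingers, y is the line along which they close (so a half turn about z gives the same grasp; the last joint's range is limited). The gripper opens to 87 mm and grips with 3 to 60 N. Pads are 19 mm wide; open, the fingers measure 117 mm over their backs; the gripper's body (75 mm by 190 mm) begins 51 mm behind the grasp point.
Start: joints at [-79.269, 30.224, 82.088, -0, 67.689, -10.227], TCP at [0.224, -0.584, 0.208] pointing down, gripper open.
Joint ranges: [-176.69, 176.69], [-43.24, 126.21], [12.49, 139.97], [-82, 262], [0, 151.66], [-163.58, 163.58]. Speed limits (degrees/s): [159.86, 159.86, 180, 180, 180, 180].

INTERFACE

Orientations are given as a 3x3 rotation matrix whose columns are the frame's x, y, z axes.
In Python, from rig import read_state, capture, hand_in, trace, landmark_of, tips_ahead gives the robot as it stands.
- The arm moves only by the shell command python3 -m jog 'ROWS'. ROWS is JSON, a list of rows, each an object of numbers: "tx", "ty", "tz": the shift along the tool's x, y, z in cm; "roll": the turn about the tool's z in rad; "jaw": the opening, from 0 (shut) to 1 (fully open). A call has 1 to 8 rows; each row shifts and turns the commanded pose from where the row before left it, along the tool's axes as they then stand; what a row does not reach is not made up. A row lasts 1/10 s, in which the tool goes at most 50 mm and 8.59 degrees, less where a joint would pass 70% of its speed; a pose out of reach is approached as far as the arm can. A call with a gripper value outside its range is refused whole. The fingers move at their own pace and stop on an object; the grip force is fixed at half the most. Time passes only in rows, so rows that do not move let the fingers close. It gives the time, the measured TCP pose, the force, the opening and the grip force at its end, in the units of the state.
- read_state(): the state, without advancing time (a new reading comes with each control period).
- capture(name): name is "scene" or "top" or "wrist"; returns a dict with "img" (400x640x3 uint8, red, green, blue), "vertical_fov" (degrees; the focal length in pixels is half the picture's height over the tangent of half this angle, whatever the lens; pixels are square), "cx", "cy" (the principal point, pixels), "k1" (the pictures are not rectified: a ray, as slopes to the right and down, at radius r is drawn at 1 + k1 r^2 times it, then the intrinsics apply), "cam_to_world" (4x4, takes a point from camera to world coordinates); the wrist camera has in their place "tool_from_camera" (4x4, takes a point from camera to tool coordinates, whose origin is the TCP and whose axes are the flange's). Camera axes: x right, y up, looking along -z (the intrinsics and any distortion apply to the point x, -y, -z); pixel columns grow to the right and rows downward; lengths in m; the calibration is good to about 2 mm. A picture is of the moment at which its call begins: read the wrist's pose just before it. There is no depth.
- hand_in(): hands the job in; it is judged then, once.
Trained networks look in the newest picture that a camera, given by its name, has taken for a name from the list of things; names that differ only in an ending like _2 or _b are one class to them, and where a whole thing is asked for, a point or a joint stands for the part that bears it (a point fixed in the world has none). Each returns a list of dicts, best first, with "p" (0 to 1); they miss things now and then, are a little off and sometimes report something else, mostly with a low value. They report only what shows in the picture. A call takes as long as a camera call. They do not tell look-alikes from the thing itself.
- trace(camera, thing): "pixels" (400x640 bool, what is visible of it) and "bbox" ([left, top, width, height] in pixels, round what is visible of it).
- landmark_of(camera, thing): "point" ([row, column] in pixels: a listed point, or the origin of a listed thing).
The state is a dict: "time_s": time; "joint_positions": joint angles; "qvel": joint speeds; "tau": joint torques, N m; "position": TCP position; "tcp_rot": TCP orientation; "force": force on the tool from outside, world axes, zero at the start; "moment": the same for the moment, N m; "opening": opening from 0.0 (shut) to 1.0 (fully open); "grasp_force": force on a finger pad.
Only numpy, scipy, OpenCV 4.12 (cv2) and the standard library are available. Lean on these libraries where they do the work, as an engineer would, in place of code of your own. Each camera call takes 0.05 s, during which the arm holds its last target. There are 200 camera calls.

TASK

The square brush pot has been knocked over: first stand it upright, fully on the cork square between the two paint bottles on the wooden board, and let go of it. Then lay the flat brush along the slanted brush rest, butt end down against the stop at the low end, and let go; from there take it again another way and stand it bristles up in the pot. Leave the paint bottles and the red jar upright where they are.

Things in the scene. Friction and masses are not known exactly. Their poses are not given: they have to be found in the camera images.
- pot: Square blue ceramic brush pot, open at one end: 54 x 54 mm outside, 80 mm tall, walls and bottom 6 mm thick (opening 42 x 42 mm), about 0.28 kg. Origin: centre of the outer face of its bottom. z axis: from the bottom to the mouth. At the start it lies on one flat side, mouth away from the robot.
- row: Fixed wooden board 90 mm (its x) x 280 mm (its y) x 8 mm thick; two paint bottles stand on it near its ends and a cork square (80 x 80 mm, 3 mm thick) is on its middle. Origin: centre of its underside, z up. x points across the board, away from the robot; y along the row.
- coaster (a point): Centre of the top face of the cork square on the board (11 mm above the table): the pot's place.
- brush: Brush 180 mm long, 45 g: red handle 120 long, 16 wide, 11 mm thick, round butt; aluminium ferrule 28 long, 24 wide, 11 mm thick; dark bristles 32 long, 22 mm wide, blue tip. Origin: mid-length, on its underside (mid-thickness is z = 5.5 mm). x: along the brush to the bristles; y: across its width; z: its thickness. Butt at x = -90 mm. Lies flat on the table, bristles away from the robot.
- brush_butt (a point): Centre of the butt end of the brush handle (x = -90 mm, middle of the thickness).
- brush_neck (a point): Point on the brush's centre line in the ferrule, 140 mm from the butt end.
- rest: Fixed pale wooden brush rest, base 160 x 60 x 6 mm; x points uphill, z up; origin on the table under it. Holds a brush sloping up 25 degrees to +x. Low cradle: channel 26 wide, 30 long, cheeks 8 mm high, stop for the butt at its lower end, x = -80 to -53 mm. High cradle: fork 38 wide, 12 long, cheeks 10 mm high, on a post at x = 47 mm. Free space between.
- rest_low (a point): Where the centre of the brush's butt end comes to be when the brush lies in the rest against the stop (19 mm above the table).
- rest_high (a point): Where the point brush_neck, 140 mm from the butt end on the brush's centre line, comes to be when the brush lies in the rest (in the high fork).
- bottle_yellow: Yellow paint bottle with black cap, 52 mm diameter, 120 mm tall, standing on the board beside the cork square; leave alone. Origin: centre of its underside.
- bottle_green: Green paint bottle with black cap, 52 mm diameter, 120 mm tall, standing on the board at the other side of the cork square; leave alone. Origin: centre of its underside.
- jar: Low red paint jar, 60 mm diameter, 60 mm tall, standing on the table at the far side; leave alone. Origin: centre of its underside.
Not all that is in view belongs to the job. Leave any pink or purple look-alike of the pot alone.

How it is judged (in metres and radians):
On the way, in this order (a step that is already met when the one before it is completed fails the run):
1. the pot stands upright on the cork square, let go (angle between pot's own z axis and vertical below 0.1 rad and horizontal distance between pot and coaster below 0.02 m and height (world z) of pot between 0.006 and 0.017 m and contact force between the fingers and pot below 0.1 N and linear speed of pot below 0.02 m/s), for 0.2 s.
2. the brush lies in the slanted rest, butt against the low stop, let go (distance between brush_butt and rest_low below 0.02 m and distance between brush_neck and rest_high below 0.02 m and contact force between the fingers and brush below 0.1 N and linear speed of brush below 0.02 m/s), for 0.2 s.
At the end, for the whole second after the job is handed in: The pot stands upright (within 0.1 rad) on the cork square, its centre within 20 mm of the square's centre, and the brush stands in it at rest, bristles up, its butt end within 25 mm of the pot's underside (on the pot's floor), leaning at most 0.6 rad (angle between pot's own z axis and vertical below 0.1 rad and horizontal distance between pot and coaster below 0.02 m and height (world z) of pot between 0.006 and 0.017 m and x of brush_butt in the frame of pot between -0.025 and 0.025 m and y of brush_butt in the frame of pot between -0.025 and 0.025 m and z of brush_butt in the frame of pot between 0 and 0.025 m and z of brush_neck in the frame of pot above 0.1 m and angle between brush's own x axis and vertical below 0.6 rad and linear speed of each of brush, pot below 0.02 m/s); the robot touches nothing.
It fails at once if the yellow bottle is moved by more than 30 mm or tipped (distance of bottle_yellow from where it was at the start of the episode above 0.03 m or angle between bottle_yellow's own z axis and vertical above 0.35 rad).
It fails at once if the green bottle is moved by more than 30 mm or tipped (distance of bottle_green from where it was at the start of the episode above 0.03 m or angle between bottle_green's own z axis and vertical above 0.35 rad).
It fails at once if the red jar is moved by more than 30 mm or tipped (distance of jar from where it was at the start of the episode above 0.03 m or angle between jar's own z axis and vertical above 0.35 rad).
It also fails if it takes over 67 s, if anything falls off the work surface, if the arm or the gripper's body presses on something with over 40 N, if the wrist force passes 120 N, or if a joint passes its speed limit or range.

## Working session

There is one attempt and no reset: what is moved stays moved. The work goes in short steps, Python scripts to look and compute and a shell command to move; the robot and the scene stay as the last step left them, time stands still between calls to the robot, and variables do not carry over. Pictures are saved under pics/ and viewed, at most 10 in all, crops included, and the job is handed in when it is done.

```bash
mkdir -p pics; ls
cat > h.py <<'E'
import numpy as np, cv2
from rig import *
def shot(cam):
    s=read_state(); c=capture(cam)
    if 'cam_to_world' in c: T=np.array(c['cam_to_world'])
    else:
        W=np.eye(4); W[:3,:3]=s['tcp_rot']; W[:3,3]=s['position']; T=W@np.array(c['tool_from_camera'])
    c['T']=T; c['f']=200/np.tan(np.radians(c['vertical_fov'])/2); return c
def ray(c,px):  # px = (col,row) -> origin, dir
    K=np.array([[c['f'],0,c['cx']],[0,c['f'],c['cy']],[0,0,1]])
    d=(np.array(px,float)-[c['cx'],c['cy']])/c['f']; u=d.copy()
    for _ in range(30): u=d/(1+c['k1']*(u@u))
    v=c['T'][:3,:3]@np.array([u[0],-u[1],-1]); return c['T'][:3,3],v/np.linalg.norm(v)
def atz(c,px,z):
    o,v=ray(c,px); return o+v*(z-o[2])/v[2]
def proj(c,P):
    p=np.linalg.inv(c['T'])@np.append(P,1); u=np.array([p[0],-p[1]])/-p[2]
    return u*(1+c['k1']*(u@u))*c['f']+[c['cx'],c['cy']]
def meet(*rs):
    A=sum(np.eye(3)-np.outer(v,v) for o,v in rs); b=sum((np.eye(3)-np.outer(v,v))@o for o,v in rs)
    X=np.linalg.solve(A,b); return X,max(np.linalg.norm(np.cross(X-o,v)) for o,v in rs)
def save(c,n,crop=None,k=1):
    im=c['img'][:,:,::-1]
    if crop: x,y,w,h=crop; im=im[y:y+h,x:x+w]
    cv2.imwrite(f'pics/{n}.png',cv2.resize(im,None,fx=k,fy=k,interpolation=cv2.INTER_CUBIC))
E
cat > m.py <<'E'
from h import *
cs={n:shot(n) for n in('scene','top')}
for n in cs: save(cs[n],n+'0')
np.set_printoptions(precision=4,suppress=True)
for t in 'pot row coaster brush brush_butt brush_neck rest rest_low rest_high bottle_yellow bottle_green jar'.split():
    L={n:[(tuple(int(x) for x in r['point'][::-1]),round(r['p'],2)) for r in landmark_of(n,t)] for n in cs}
    o=t,L
    print(*o, meet(*[ray(cs[n],L[n][0][0]) for n in cs]) if all(L.values()) else '')
print(read_state())
E
python3 m.py
```

```text
pics
pot {'scene': [((196, 250), 0.96), ((256, 328), 0.74), ((179, 186), 0.66)], 'top': [((447, 115), 0.89), ((466, 220), 0.86), ((453, 320), 0.78)]} (array([ 0.6069, -0.3366,  0.2226]), np.float64(0.06581670811727407))
row {'scene': [((442, 193), 0.8)], 'top': [((191, 166), 0.57)]} (array([0.5735, 0.2863, 0.033 ]), np.float64(0.001707783400383582))
coaster {'scene': [((443, 197), 0.57)], 'top': [((187, 167), 0.76), ((372, 238), 0.66)]} (array([0.5735, 0.3005, 0.0099]), np.float64(0.0016711807011389561))
brush {'scene': [((325, 215), 0.82), ((440, 198), 0.65)], 'top': [((317, 210), 0.59), ((391, 209), 0.55)]} (array([ 0.4596, -0.0184, -0.0048]), np.float64(0.0049518820360887365))
brush_butt {'scene': [((327, 187), 0.67), ((195, 251), 0.54)], 'top': [((299, 247), 0.9)]} (array([0.3731, 0.032 , 0.0025]), np.float64(0.000555419521193905))
brush_neck {'scene': [((327, 223), 0.91)], 'top': [((325, 195), 0.97), ((297, 248), 0.55)]} (array([ 0.496 , -0.0366,  0.0099]), np.float64(0.002386992074840419))
rest {'scene': [((267, 237), 0.56)], 'top': [((393, 214), 0.85)]} (array([ 0.4486, -0.198
[... 563 characters left out ...]
136))
jar {'scene': [((342, 301), 0.72)], 'top': [((357, 112), 0.7)]} (array([ 0.7074, -0.1203, -0.0114]), np.float64(4.576221375958763e-05))
{'time_s': 1.3, 'joint_positions': array([-79.267 ,  30.2222,  82.0881,  -0.0001,  67.689 , -10.2261]), 'qvel': array([-0.043 , -0.0307, -0.1549,  0.0227,  0.1637,  0.0999]), 'tau': array([ -0.0011, -44.0022, -17.6979,   0.0632,   0.0504,  -0.    ]), 'position': array([ 0.2236, -0.5836,  0.2078]), 'tcp_rot': array([[ 0.9338,  0.3577,  0.    ],
       [ 0.3577, -0.9338, -0.    ],
       [-0.    ,  0.    , -1.    ]]), 'force': array([-0.9261, -0.117 ,  0.1868]), 'moment': array([0.07  , 0.0388, 0.0504]), 'grasp_force': 0.0, 'opening': 0.9997983117636989}
```

View pics/top0.png

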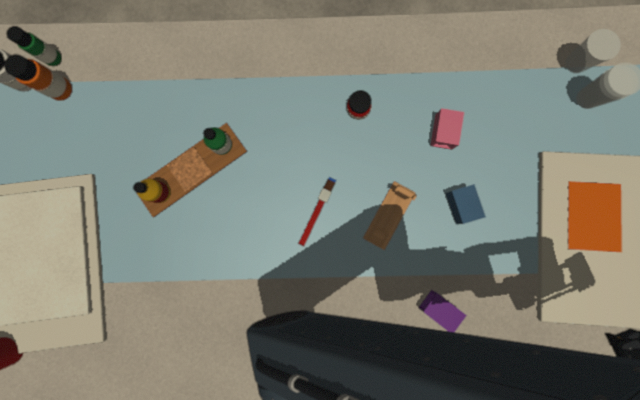

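View pics/scene0.png

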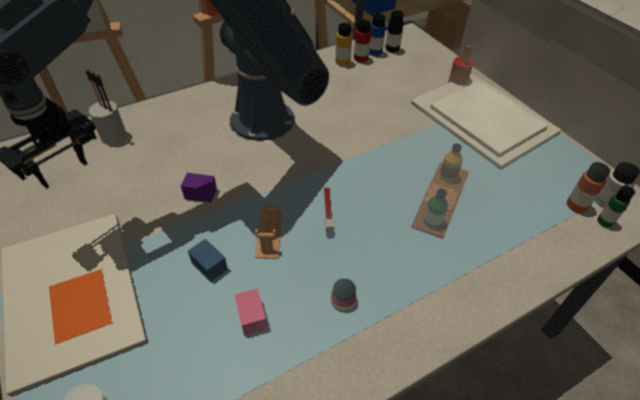

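Candidates for the pot: blue at top (466,203)/scene (208,259); pink at top (448,129)/scene (250,312); purple at top (442,311)/scene (198,186). The pot is blue, so I take the first. The cork is at top (187,170), the rest at (390,214) with its high end away from the robot, and the brush at (317,212).

```bash
cat > m2.py <<'E'
from h import *
np.set_printoptions(precision=4,suppress=True)
cs={n:shot(n) for n in('scene','top')}
save(cs['top'],'potcrop',(410,90,110,150),4)
im=cs['top']['img']
def mask(n,t,near):
    c=cs[n]; best=None
    for r in trace(n,t):
        m=r['pixels'].astype(np.uint8)
        ys,xs=np.nonzero(m); 
        if len(xs)==0: continue
        d=np.hypot(xs.mean()-near[0],ys.mean()-near[1])
        if best is None or d<best[0]: best=(d,m,r['p'],(xs.mean(),ys.mean()))
    return best
for t,a,b in (('pot',(208,259),(466,203)),('rest',(268,232),(390,214)),('brush',(329,210),(317,212)),('row',(440,200),(190,168))):
    A=mask('scene',t,a);B=mask('top',t,b)
    print(t,A and A[2:],B and B[2:], meet(ray(cs['scene'],A[3]),ray(cs['top'],B[3])) if A and B else '')
    if B:
        q=cv2.boxPoints(cv2.minAreaRect(np.argwhere(B[1])[:,::-1].astype(np.float32)))
        for p in q: print('  ',p, *[atz(cs['top'],p,z)[:2] for z in (0,0.054)])
E
python3 m2.py
```

```text
pot (0.96, (np.float64(207.20658682634732), np.float64(259.1796407185629))) (0.93, (np.float64(464.603550295858), np.float64(204.68145956607495))) (array([ 0.4642, -0.3633,  0.0291]), np.float64(0.0004449339397105546))
   [444.7 193.1] [ 0.4956 -0.3264] [ 0.4908 -0.3105]
   [473.2 183.6] [ 0.5172 -0.3963] [ 0.5111 -0.3766]
   [484.1 216.3] [ 0.437  -0.4178] [ 0.4353 -0.3969]
   [455.6 225.8] [ 0.4156 -0.3485] [ 0.415  -0.3314]
rest (0.91, (np.float64(268.2742960944596), np.float64(232.23887375113534))) (0.96, (np.float64(389.3503605769231), np.float64(214.56911057692307))) (array([ 0.4457, -0.1895,  0.0081]), np.float64(0.0006506407070984333))
   [361.0206 236.3651] [ 0.3951 -0.1196] [ 0.3956 -0.1148]
   [394.6453 179.2031] [ 0.5329 -0.2064] [ 0.526 -0.197]
   [418.288  193.1105] [ 0.4972 -0.2625] [ 0.4922 -0.25  ]
   [384.6633 250.2725] [ 0.3604 -0.1755] [ 0.3628 -0.1677]
brush (0.66, (np.float64(327.9597315436242), np.float64(216.18791946308724))) (0.61, (np.float64(318.3122807017544), np.float64(208.1157894736842))) (array([ 0.4662, -0.0178, -0.0036]), np.float64(0.0005469687049507074))
   [296.0001 241.    ] [0.3874 0.0387] [0.3884 0.0349]
   [328.6 175.8] [ 0.5454 -0.0446] [ 0.5378 -0.0439]
   [337.4 180.2] [ 0.5339 -0.066 ] [ 0.527  -0.0641]
   [304.8 245.4] [0.3763 0.0175] [0.3779 0.0148]
row (0.86, (np.float64(439.6094452773613), np.float64(200.80059970014992))) (0.91, (np.float64(192.9908496732026), np.float64(169.46960784313725))) (array([ 0.5704,  0.2924, -0.0055]), np.float64(6.598669954671336e-05))
   [131.4431 186.6939] [0.5302 0.4418] [0.5235 0.4162]
   [227.13   120.5829] [0.6908 0.2055] [0.6754 0.1926]
   [248.3961 151.3627] [0.6115 0.153 ] [0.6004 0.143 ]
   [152.7091 217.4737] [0.4531 0.3886] [0.4505 0.3659]
```

View pics/potcrop.png

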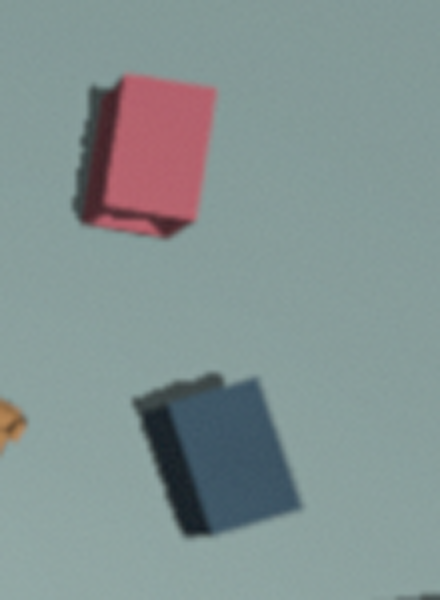

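Crop shows the blue pot's top face with corners about (452,190), (474,185), (485,217), (463,223) in top view; the mouth is at the upper (far) end. Pink and purple are look-alikes.

```bash
python3 -m jog '[{"tx":4.3,"ty":-1.7},{"tx":4.3,"ty":-1.7},{"tx":4.3,"ty":-1.7},{"tx":4.3,"ty":-1.7},{"tx":4.0,"ty":-1.7},{"tx":3,"ty":-1.7},{"roll":0.1},{}]'
cat > w.py <<'E'
from h import *
import sys
np.set_printoptions(precision=4,suppress=True)
c=shot('wrist'); save(c,sys.argv[1]); print(c['T'],read_state()['position'],read_state()['tcp_rot'][:,0])
for t in sys.argv[2:]:
    for r in landmark_of('wrist',t): print(t,r['point'][::-1],r['p'],*[atz(c,r['point'][::-1],z) for z in (0,.027)])
    for r in trace('wrist',t)[:2]:
        q=cv2.boxPoints(cv2.minAreaRect(np.argwhere(r['pixels'])[:,::-1].astype(np.float32)))
        print(t,r['p'],r['bbox']); [print('  ',p,atz(c,p,0),atz(c,p,.054)) for p in q]
E
python3 w.py w1 pot
```

```text
[[ 0.3569  0.9049  0.2321  0.2884]
 [-0.9341  0.3458  0.0882 -0.5593]
 [-0.0004 -0.2483  0.9687  0.3835]
 [ 0.      0.      0.      1.    ]] [ 0.2236 -0.5836  0.2077] [0.9338 0.3577 0.    ]
pot [115.3, 129.5] 0.81 [ 0.1915 -0.3124  0.    ] [ 0.1983 -0.3298  0.027 ]
pot 0.94 [39.2, 49.7, 104.1, 95.5]
   [31.9799 76.1141] [ 0.2187 -0.1945  0.    ] [ 0.2285 -0.2458  0.054 ]
   [88.1544 36.792 ] [ 0.2873 -0.2563  0.    ] [ 0.2874 -0.299   0.054 ]
   [144.7651 117.6644] [ 0.2189 -0.3455  0.    ] [ 0.2287 -0.3756  0.054 ]
   [ 88.5906 156.9866] [ 0.1444 -0.2853  0.    ] [ 0.1647 -0.3239  0.054 ]$[0]: bad value
```

```bash
python3 -m jog '[{"tx":4.3,"ty":-1.7,"tz":0,"roll":0,"jaw":1}]'; python3 -m jog '[{"tx":4.3,"ty":-1.7,"tz":0,"roll":0.02,"jaw":1},{"tx":4.3,"ty":-1.7,"tz":0,"roll":0.02,"jaw":1},{"tx":4.3,"ty":-1.7,"tz":0,"roll":0.02,"jaw":1},{"tx":4.3,"ty":-1.7,"tz":0,"roll":0.02,"jaw":1},{"tx":4,"ty":-1.7,"tz":0,"roll":0.02,"jaw":1},{"tx":3,"ty":-1.7,"tz":0,"roll":0,"jaw":1},{"tx":0,"ty":0,"tz":0,"roll":0,"jaw":1}]'; python3 w.py w2 pot
```

```text
time_s: 2.05
position: [0.2549, -0.5567, 0.2079]
tcp_rot: [[0.936, 0.352, -0.001], [0.352, -0.936, -0.005], [-0.003, 0.004, -1.0]]
force: [0.6, 0.8, -0.4]
opening: 1.001
grasp_force: 0.0
time_s: 2.75
position: [0.4585, -0.376, 0.2078]
tcp_rot: [[0.963, 0.268, 0.001], [0.268, -0.963, 0.001], [0.001, -0.001, -1.0]]
force: [-0.3, 0.0, 0.6]
opening: 1.0
grasp_force: 0.0
[[ 0.2671  0.9337  0.2385  0.5252]
 [-0.9637  0.2592  0.0646 -0.358 ]
 [-0.0015 -0.2471  0.969   0.3837]
 [ 0.      0.      0.      1.    ]] [ 0.4571 -0.3779  0.2078] [ 0.9638  0.2667 -0.0001]
pot 0.88 [287.5, 141.5, 52.0, 70.6]
   [290. 140.] [ 0.4973 -0.3204  0.    ] [ 0.5012 -0.3257  0.054 ]
   [340. 140.] [ 0.5139 -0.3806  0.    ] [ 0.5155 -0.3774  0.054 ]
   [340. 213.] [ 0.4228 -0.407   0.    ] [ 0.4372 -0.4001  0.054 ]
   [290. 213.] [ 0.4051 -0.3432  0.    ] [ 0.422  -0.3453  0.054 ]
pot 0.75 [290.7, 0.0, 71.6, 58.2]
   [281.5173  36.2069] [ 0.6106 -0.2817  0.    ] [ 0.5986 -0.2924  0.054 ]
   [305.1035 -22.7586] [ 0.6779 -0.2923  0.    ] [ 0.6564 -0.3016  0.054 ]
   [362.1724   0.069 ] [ 0.6725 -0.3612  0.    ] [ 0.6518 -0.3607  0.054 ]
   [338.5862  59.0345] [ 0.6041 -0.3527  0.    ] [ 0.593  -0.3535  0.054 ]
```

View pics/w2.png

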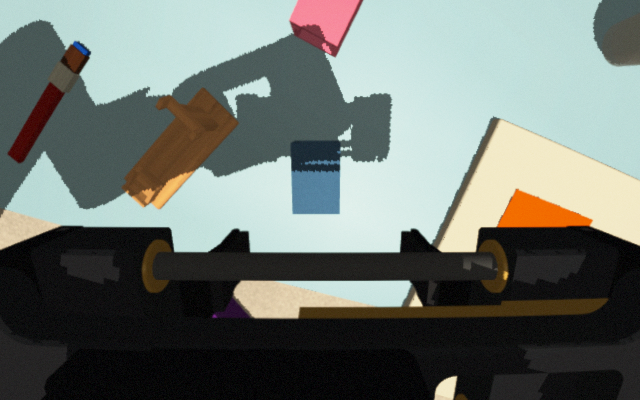

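Wrist view: the blue pot's top face spans (291,141)–(340,213), mouth up, well aligned with the tool. The rest is at (180,150), the brush at (50,100). I'll grip the pot near its mouth.

```bash
python3 -m jog '[{"tx":2.1,"ty":-0.6,"tz":3,"roll":0,"jaw":1},{"tx":2.2,"ty":-0.6,"tz":3,"roll":0,"jaw":1},{"tx":0,"ty":0,"tz":4,"roll":0,"jaw":1},{"tx":0,"ty":0,"tz":4,"roll":0,"jaw":1},{"tx":0,"ty":0,"tz":2,"roll":0,"jaw":1},{"tx":0,"ty":0,"tz":2,"roll":0,"jaw":1},{"tx":0,"ty":0,"tz":0,"roll":0,"jaw":1}]'; python3 -m jog '[{"tx":0,"ty":0,"tz":0,"roll":0,"jaw":0.6},{"tx":0,"ty":0,"tz":0,"roll":0,"jaw":0.6},{"tx":0,"ty":0,"tz":0,"roll":0,"jaw":0.6},{"tx":0,"ty":0,"tz":0,"roll":0,"jaw":0.6},{"tx":0,"ty":0,"tz":0,"roll":0,"jaw":0.6}]';python3 -m jog '[{"tx":0,"ty":0,"tz":-2,"roll":0,"jaw":0.6},{"tx":0,"ty":0,"tz":-2,"roll":0,"jaw":0.6},{"tx":0,"ty":0,"tz":-3,"roll":0,"jaw":0.6},{"tx":0,"ty":0,"tz":-3,"roll":0,"jaw":0.6},{"tx":0,"ty":0,"tz":-2,"roll":0,"jaw":0.6},{"tx":0,"ty":0,"tz":0,"roll":0,"jaw":0.6}]'
python3 - <<'E'
from h import *
c=shot('scene'); save(c,'s1',(120,120,200,150),3)
E
```

```text
time_s: 3.6
position: [0.4913, -0.3567, 0.0249]
tcp_rot: [[0.966, 0.26, -0.004], [0.26, -0.966, 0.004], [-0.003, -0.005, -1.0]]
force: [-0.6, 0.1, -0.1]
opening: 0.996
grasp_force: 0.0
time_s: 4.1
position: [0.4943, -0.3569, 0.0285]
tcp_rot: [[0.965, 0.263, 0.001], [0.263, -0.965, -0.001], [0.001, 0.001, -1.0]]
force: [-0.5, 1.6, 0.7]
opening: 0.648
grasp_force: 0.7
time_s: 4.7
position: [0.4959, -0.3584, 0.1514]
tcp_rot: [[0.965, 0.263, 0.005], [0.263, -0.965, -0.006], [0.004, 0.007, -1.0]]
force: [0.5, -0.6, 0.0]
opening: 0.601
grasp_force: 0.0
```

View pics/s1.png

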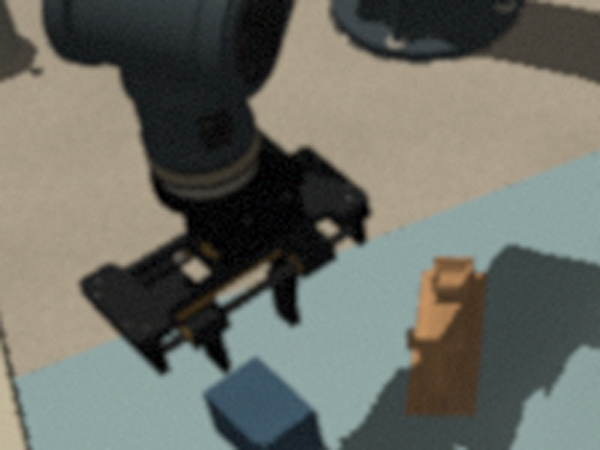

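The grip had not closed before lifting; the pot still lies at scene (207,257). I'll regrip with more dwell.

```bash
python3 -m jog '[{"tx":0,"ty":0,"tz":0,"roll":0,"jaw":0.9},{"tx":0,"ty":0,"tz":0,"roll":0,"jaw":0.9},{"tx":0,"ty":0,"tz":1,"roll":0,"jaw":0.9},{"tx":0,"ty":0,"tz":3,"roll":0,"jaw":0.9},{"tx":0,"ty":0,"tz":3,"roll":0,"jaw":0.9},{"tx":0,"ty":0,"tz":3,"roll":0,"jaw":0.9},{"tx":0,"ty":0,"tz":2,"roll":0,"jaw":0.9},{"tx":0,"ty":0,"tz":0.3,"roll":0,"jaw":0}]'; python3 -m jog '[{"tx":0,"ty":0,"tz":0,"roll":0,"jaw":0},{"tx":0,"ty":0,"tz":0,"roll":0,"jaw":0},{"tx":0,"ty":0,"tz":0,"roll":0,"jaw":0},{"tx":0,"ty":0,"tz":0,"roll":0,"jaw":0},{"tx":0,"ty":0,"tz":0,"roll":0,"jaw":0},{"tx":0,"ty":0,"tz":0,"roll":0,"jaw":0}]';python3 -m jog '[{"tx":0,"ty":0,"tz":-2,"roll":0,"jaw":0},{"tx":0,"ty":0,"tz":-2,"roll":0,"jaw":0},{"tx":0,"ty":0,"tz":-3,"roll":0,"jaw":0},{"tx":0,"ty":0,"tz":-3,"roll":0,"jaw":0},{"tx":0,"ty":0,"tz":-2,"roll":0,"jaw":0},{"tx":0,"ty":0,"tz":0,"roll":0,"jaw":0},{"tx":0,"ty":0,"tz":0,"roll":0,"jaw":0}]'
cat > pk.py <<'E'
# pot pixel blob (blue) extents seen by scene+top, compared with a model at tilt a
from h import *
import sys
np.set_printoptions(precision=3,suppress=True)
s=read_state(); print(s['position'],s['opening'],s['grasp_force'],s['moment'],s['force'])
for n in('scene','top','wrist'):
    c=shot(n); save(c,n+sys.argv[1])
    print(n,[(r['bbox'],round(r['p'],2)) for r in trace(n,'pot')])
    tip=proj(c,s['position']); print('tcp px',tip)
    if n=='scene': x,y=np.clip(tip-[100,75],0,[440,250]).astype(int); save(c,n+sys.argv[1],(x,y,200,150),3)
E
python3 pk.py A
```

```text
time_s: 5.55
position: [0.4916, -0.3544, 0.0205]
tcp_rot: [[0.965, 0.263, -0.006], [0.263, -0.965, 0.006], [-0.004, -0.007, -1.0]]
force: [0.2, 0.0, 1.8]
opening: 0.864
grasp_force: 0.0
time_s: 6.15
position: [0.4947, -0.3571, 0.0258]
tcp_rot: [[0.965, 0.263, 0.002], [0.263, -0.965, -0.001], [0.001, 0.002, -1.0]]
force: [1.4, 0.9, 4.8]
opening: 0.617
grasp_force: 29.9
time_s: 6.85
position: [0.4934, -0.3563, 0.1441]
tcp_rot: [[0.965, 0.263, -0.001], [0.263, -0.965, 0.001], [-0.001, -0.001, -1.0]]
force: [-0.2, 0.6, -3.7]
opening: 0.615
grasp_force: 30.0
[ 0.493 -0.356  0.144] 0.6152301736829802 29.954424798488617 [ 0.083 -0.13  -0.009] [-0.188  0.65  -3.688]
scene [([188.4, 214.8, 33.9, 41.9], 0.76), ([238.6, 289.3, 28.8, 45.7], 0.75)]
tcp px [206.688 238.005]
top [([430.7, 108.8, 32.8, 42.3], 0.83), ([299.0, 180.9, 37.0, 67.5], 0.68), ([345.1, 90.0, 27.8, 30.2], 0.36)]
tcp px [479.571 187.094]
wrist [([291.7, 0.0, 96.0, 83.4], 0.96), ([275.5, 210.4, 100.2, 96.8], 0.77)]
tcp px [325.1   240.904]
```

View pics/sceneA.png

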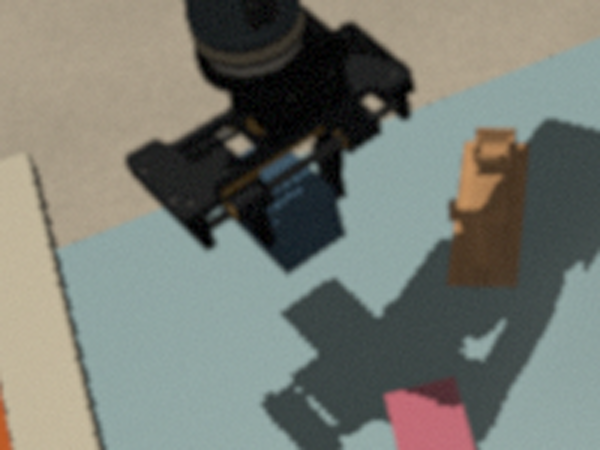

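```bash
cat > tilt.py <<'E'
from h import *
import sys
np.set_printoptions(precision=0,suppress=True)
s=read_state(); P=s['position']; d=s['tcp_rot'][:,0]; l=s['tcp_rot'][:,1]; u=np.array([0,0,1])
L=float(sys.argv[1]) if len(sys.argv)>1 else .068
cs={n:shot(n) for n in ('scene','wrist')}
M={}
for n in cs:
    hsv=cv2.cvtColor(cs[n]['img'],cv2.COLOR_RGB2HSV)
    M[n]=cv2.inRange(hsv,(98,90,25),(120,255,255))
for a in range(-30,121,15):
    z=np.cos(np.radians(a))*d+np.sin(np.radians(a))*u; x=-np.sin(np.radians(a))*d+np.cos(np.radians(a))*u
    o=[a]
    for n,c in cs.items():
        q=np.array([proj(c,P-z*L+z*h+x*i+l*j) for h in (0,.08) for i in (-.027,.027) for j in (-.027,.027)],np.float32)
        m=np.zeros((400,640),np.uint8); cv2.fillConvexPoly(m,cv2.convexHull(q).astype(np.int32),255)
        R=np.zeros_like(m); t=np.int32(proj(c,P)); cv2.circle(R,tuple(int(v) for v in t),45 if n=='scene' else 110,255,-1)
        b=M[n]&R
        o+=[n,round((m&b>0).sum()/((m|b)>0).sum(),3)]
    print(*o)
E
python3 tilt.py
```

```text
-30 scene 0.371 wrist 0.362
-15 scene 0.404 wrist 0.343
0 scene 0.395 wrist 0.427
15 scene 0.419 wrist 0.456
30 scene 0.45 wrist 0.493
45 scene 0.487 wrist 0.541
60 scene 0.464 wrist 0.386
75 scene 0.396 wrist 0.426
90 scene 0.346 wrist 0.378
105 scene 0.307 wrist 0.313
120 scene 0.273 wrist 0.249
```

View pics/wristA.png

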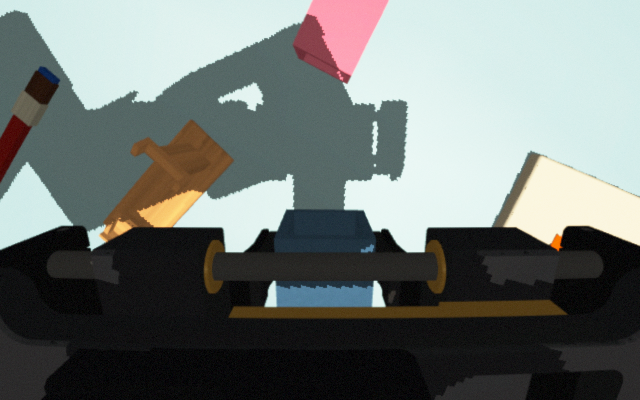

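Wrist view: pot held between the pads around (325,260), mouth rim at (325,222) visible, tilted mouth up perhaps 30–45°, so it pivots in the pads. I'll lower it and loosen slightly so gravity finishes it.

```bash
python3 -m jog '[{"tx":0,"ty":0,"tz":2,"roll":0,"jaw":0},{"tx":0,"ty":0,"tz":2,"roll":0,"jaw":0},{"tx":0,"ty":0,"tz":1.8,"roll":0,"jaw":0},{"tx":0,"ty":0,"tz":0,"roll":0,"jaw":0}]'; for i in 1; do python3 -m jog '[{"tx":0,"ty":0,"tz":0,"roll":0,"jaw":0.6}]';python3 tilt.py; python3 -m jog '[{"tx":0,"ty":0,"tz":0,"roll":0,"jaw":0.61}]'; python3 tilt.py; done
```

```text
time_s: 7.65
position: [0.4923, -0.3551, 0.084]
tcp_rot: [[0.965, 0.263, -0.004], [0.263, -0.965, 0.005], [-0.003, -0.006, -1.0]]
force: [-1.5, 0.7, -3.6]
opening: 0.616
grasp_force: 30.0
time_s: 7.75
position: [0.494, -0.3568, 0.0866]
tcp_rot: [[0.965, 0.263, -0.0], [0.263, -0.965, 0.0], [-0.0, -0.0, -1.0]]
force: [-0.3, 0.1, -2.7]
opening: 0.618
grasp_force: 30.0
-30 scene 0.365 wrist 0.362
-15 scene 0.39 wrist 0.343
0 scene 0.396 wrist 0.427
15 scene 0.391 wrist 0.453
30 scene 0.417 wrist 0.494
45 scene 0.433 wrist 0.541
60 scene 0.46 wrist 0.388
75 scene 0.378 wrist 0.428
90 scene 0.342 wrist 0.382
105 scene 0.318 wrist 0.316
120 scene 0.281 wrist 0.252
time_s: 7.95
position: [0.4947, -0.3574, 0.0879]
tcp_rot: [[0.965, 0.263, 0.002], [0.263, -0.965, -0.002], [0.001, 0.002, -1.0]]
force: [-0.5, 0.4, -3.5]
opening: 0.614
grasp_force: 30.0
-30 scene 0.351 wrist 0.363
-15 scene 0.389 wrist 0.342
0 scene 0.384 wrist 0.429
15 scene 0.392 wrist 0.457
30 scene 0.405 wrist 0.494
45 scene 0.433 wrist 0.543
60 scene 0.463 wrist 0.389
75 scene 0.387 wrist 0.425
90 scene 0.344 wrist 0.38
105 scene 0.312 wrist 0.315
120 scene 0.282 wrist 0.25
```

```bash
cat > tilt2.py <<'E'
from h import *
import sys
np.set_printoptions(precision=0,suppress=True)
s=read_state(); P=s['position']; d=s['tcp_rot'][:,0]; l=s['tcp_rot'][:,1]; u=np.array([0,0,1])
L=float(sys.argv[1]) if len(sys.argv)>1 else .068
cs={n:shot(n) for n in ('scene','wrist')}
for n,c in cs.items():
    print(n,'seen bbox',[np.array(r['bbox'][:2]+[r['bbox'][0]+r['bbox'][2],r['bbox'][1]+r['bbox'][3]]) for r in trace(n,'pot')[:3]])
    for a in range(0,106,15):
        z=np.cos(np.radians(a))*d+np.sin(np.radians(a))*u; x=-np.sin(np.radians(a))*d+np.cos(np.radians(a))*u
        q=np.array([proj(c,P-z*L+z*h+x*i+l*j) for h in (0,.08) for i in (-.027,.027) for j in (-.027,.027)])
        print('  ',a,q.min(0),q.max(0))
E
python3 tilt2.py
python3 -m jog '[{"tx":0,"ty":0,"tz":-5,"roll":0,"jaw":0.5},{"tx":0,"ty":0,"tz":-5,"roll":0,"jaw":0.5},{"tx":0,"ty":0,"tz":-3,"roll":0,"jaw":0.5},{"tx":0,"ty":0,"tz":-1,"roll":0,"jaw":0.5},{"tx":0,"ty":0,"tz":0,"roll":0,"jaw":0.5}]'; python3 tilt2.py
```

```text
scene seen bbox [array([198., 232., 224., 269.]), array([237., 287., 264., 335.])]
   0 [182. 223.] [224. 269.]
   15 [182. 227.] [226. 270.]
   30 [184. 232.] [227. 270.]
   45 [187. 237.] [228. 269.]
   60 [190. 236.] [228. 274.]
   75 [194. 236.] [227. 279.]
   90 [193. 237.] [230. 283.]
   105 [193. 238.] [234. 285.]
wrist seen bbox [array([281.,   0., 388.,  77.]), array([275., 212., 374., 309.])]
   0 [273. 210.] [376. 363.]
   15 [273. 202.] [376. 348.]
   30 [274. 197.] [375. 329.]
   45 [275. 193.] [374. 308.]
   60 [276. 193.] [373. 286.]
   75 [278. 196.] [371. 289.]
   90 [276. 179.] [373. 289.]
   105 [275. 160.] [374. 286.]
time_s: 8.75
position: [0.4944, -0.3571, 0.228]
tcp_rot: [[0.965, 0.263, 0.002], [0.263, -0.965, -0.002], [0.001, 0.003, -1.0]]
force: [-0.4, -0.0, -4.2]
opening: 0.616
grasp_force: 30.0
scene seen bbox [array([238., 287., 264., 333.]), array([179., 188., 216., 232.]), array([191., 182., 218., 197.])]
   0 [168. 183.] [216. 232.]
   15 [169. 187.] [217. 233.]
   30 [171. 193.] [218. 233.]
   45 [174. 196.] [219. 233.]
   60 [178. 196.] [219. 239.]
   75 [181. 196.] [218. 244.]
   90 [181. 197.] [223. 248.]
   105 [181. 199.] [227. 250.]
wrist seen bbox [array([302.,   0., 379.,  91.]), array([273., 205., 376., 306.])]
   0 [274. 210.] [378. 365.]
   15 [274. 202.] [378. 349.]
   30 [275. 196.] [378. 330.]
   45 [276. 193.] [377. 308.]
   60 [278. 193.] [375. 286.]
   75 [279. 196.] [373. 290.]
   90 [278. 178.] [375. 290.]
   105 [276. 159.] [377. 287.]
```

The pot is still about horizontal in the grip (wrist top row 205–212 matches tilt 0–10°). Plan: put it down and regrip near its centre of mass. Then roll it upright by pressing its mouth end onto the fixed rest's high fork, using that as an anvil. Setting down and regripping now, and measuring the rest.

```bash
cat > rest.py <<'E'
from h import *
np.set_printoptions(precision=4,suppress=True)
R={}
for n in('scene','top','wrist'):
    c=shot(n); save(c,'rest_'+n)
    for t in('rest','rest_low','rest_high','brush_butt','brush_neck','coaster','bottle_yellow','bottle_green'):
        L=landmark_of(n,t)
        if L: R.setdefault(t,[]).append((n,L[0]['p'],ray(c,L[0]['point'][::-1]),np.array(L[0]['point'][::-1])))
    for r in trace(n,'rest')[:1]: print(n,r['p'],r['bbox'])
for t,v in R.items():
    print(t,[(n,round(p,2),x) for n,p,_,x in v])
    for i in range(len(v)):
        for j in range(i): X,e=meet(v[i][2],v[j][2]); print('   ',v[i][0],v[j][0],X,e)
E
python3 rest.py
python3 -m jog '[{"tx":0,"ty":0,"tz":4,"roll":0,"jaw":0},{"tx":0,"ty":0,"tz":4,"roll":0,"jaw":0},{"tx":0,"ty":0,"tz":4,"roll":0,"jaw":0},{"tx":0,"ty":0,"tz":4,"roll":0,"jaw":0},{"tx":0,"ty":0,"tz":2,"roll":0,"jaw":0},{"tx":0,"ty":0,"tz":1.6,"roll":0,"jaw":0},{"tx":0,"ty":0,"tz":0,"roll":0,"jaw":0},{"tx":0,"ty":0,"tz":0,"roll":0,"jaw":0}]'; python3 -m jog '[{"tx":0,"ty":0,"tz":0,"roll":0,"jaw":0.8},{"tx":0,"ty":0,"tz":0,"roll":0,"jaw":0.8},{"tx":0,"ty":0,"tz":0,"roll":0,"jaw":0.8},{"tx":0,"ty":0,"tz":0,"roll":0,"jaw":0.8}]'
```

```text
scene 0.81 [253.1, 205.3, 30.7, 52.8]
top 0.57 [375.2, 182.3, 42.5, 46.8]
wrist 0.58 [142.6, 120.8, 104.5, 109.5]
rest [('scene', 0.94, array([265.9, 236. ])), ('top', 0.87, array([392.3, 210.9])), ('wrist', 0.81, array([200.4, 172.1]))]
    top scene [ 0.4538 -0.1986  0.0065] 0.002232127033950463
    wrist scene [ 0.4658 -0.2037  0.026 ] 0.0019123189476760896
    wrist top [ 0.4574 -0.1954  0.0048] 0.0028751164388694413
rest_low [('scene', 0.82, array([269.2, 206.3])), ('wrist', 0.96, array([156. , 221.9]))]
    wrist scene [ 0.3876 -0.1582  0.0357] 0.0010541775376632179
rest_high [('scene', 0.79, array([266.1, 231.8])), ('top', 0.91, array([405.4, 191.6])), ('wrist', 0.65, array([196.9, 156.1]))]
    top scene [ 0.4943 -0.2148  0.08  ] 0.0006787205710455887
    wrist scene [ 0.4952 -0.2147  0.0805] 0.0003266946300970448
    wrist top [ 0.4945 -0.2151  0.0799] 0.0006608780490352344
brush_butt [('scene', 0.81, array([328.2, 189. ])), ('top', 0.89, array([298.5, 248.8])), ('wrist', 0.73, array([ 36.8, 187.8]))]
    top scene [ 0.3694  0.0361 -0.0116] 0.0027697031471711803
    wrist sc
[... 543 characters left out ...]
4 0.0078] 0.0007349573330394521
bottle_yellow [('scene', 0.92, array([444.9, 172.6])), ('top', 0.76, array([162.2, 190.7]))]
    top scene [0.5139 0.3515 0.0318] 0.002027794445981368
bottle_green [('scene', 0.64, array([434.4, 219.1])), ('top', 0.82, array([222. , 144.3]))]
    top scene [0.6287 0.2169 0.017 ] 0.0029201628593011454
time_s: 11.25
position: [0.4942, -0.3571, 0.0309]
tcp_rot: [[0.965, 0.263, 0.0], [0.263, -0.965, -0.0], [-0.0, 0.0, -1.0]]
force: [-0.3, 0.2, -3.3]
opening: 0.614
grasp_force: 30.0
time_s: 11.65
position: [0.4944, -0.3572, 0.0317]
tcp_rot: [[0.965, 0.263, 0.001], [0.263, -0.965, -0.001], [0.001, 0.001, -1.0]]
force: [0.3, 0.1, -0.7]
opening: 0.787
grasp_force: 0.0
```

```bash
python3 -m jog '[{"tx":-1.3,"ty":0,"tz":0.2,"roll":0,"jaw":0.8},{"tx":-1.4,"ty":0,"tz":0.2,"roll":0,"jaw":0.8},{"tx":0,"ty":0,"tz":0,"roll":0,"jaw":0},{"tx":0,"ty":0,"tz":0,"roll":0,"jaw":0},{"tx":0,"ty":0,"tz":0,"roll":0,"jaw":0},{"tx":0,"ty":0,"tz":0,"roll":0,"jaw":0},{"tx":0,"ty":0,"tz":0,"roll":0,"jaw":0}]'; python3 -m jog '[{"tx":0,"ty":0,"tz":-1,"roll":0,"jaw":0},{"tx":0,"ty":0,"tz":-2,"roll":0,"jaw":0},{"tx":0,"ty":0,"tz":-2.5,"roll":0,"jaw":0},{"tx":0,"ty":0,"tz":-2.5,"roll":0,"jaw":0},{"tx":0,"ty":0,"tz":-1.3,"roll":0,"jaw":0},{"tx":0,"ty":0,"tz":0,"roll":0,"jaw":0},{"tx":0,"ty":0,"tz":0,"roll":-0.14,"jaw":0},{"tx":0,"ty":0,"tz":0,"roll":-0.14,"jaw":0}]';python3 -m jog '[{"tx":0,"ty":0,"tz":0,"roll":-0.14,"jaw":0},{"tx":0,"ty":0,"tz":0,"roll":-0.14,"jaw":0},{"tx":0,"ty":0,"tz":0,"roll":-0.14,"jaw":0},{"tx":0,"ty":0,"tz":0,"roll":-0.05,"jaw":0},{"tx":0,"ty":0,"tz":0,"roll":0,"jaw":0},{"tx":0,"ty":0,"tz":0,"roll":0,"jaw":0}]'; python3 rest.py | grep -A3 rest; python3 tilt2.py .04
```

```text
time_s: 12.35
position: [0.4681, -0.3642, 0.0268]
tcp_rot: [[0.965, 0.263, 0.0], [0.263, -0.965, -0.001], [-0.0, 0.001, -1.0]]
force: [-1.0, -1.4, -0.6]
opening: 0.618
grasp_force: 30.0
time_s: 13.15
position: [0.4672, -0.3628, 0.1185]
tcp_rot: [[0.852, 0.524, -0.002], [0.524, -0.852, 0.002], [-0.0, -0.003, -1.0]]
force: [-0.2, 0.1, -2.8]
opening: 0.618
grasp_force: 30.0
time_s: 13.75
position: [0.4674, -0.3632, 0.1186]
tcp_rot: [[0.528, 0.849, -0.001], [0.849, -0.528, 0.002], [0.001, -0.002, -1.0]]
force: [0.7, 1.2, -3.8]
opening: 0.616
grasp_force: 30.0
rest [('scene', 0.93, array([268.7, 236.8])), ('top', 0.75, array([391.7, 212.7])), ('wrist', 0.63, array([215.9,  46.8]))]
    top scene [ 0.4518 -0.1946 -0.0012] 0.0018828373551055364
    wrist scene [ 0.4597 -0.1964  0.0078] 0.0008459979720994196
    wrist top [ 0.4546 -0.1949 -0.0019] 0.004012703370707029
rest_low [('scene', 0.59, array([269.5, 210.6])), ('top', 0.21, array([326.3, 194.3])), ('wrist', 0.59, array([112.6,  48.8]))]
    top scene [ 0.466  -0.108   0.0869] 0.07513842118098057
    wrist scene [ 0.3875 -0.1566  0.021
[... 346 characters left out ...]
st top [ 0.4925 -0.2114  0.0673] 0.0010844881350313838
scene seen bbox [array([238., 292., 265., 333.]), array([185., 222., 224., 257.]), array([255., 206., 282., 258.])]
   0 [179. 221.] [222. 255.]
   15 [178. 220.] [224. 256.]
   30 [178. 217.] [224. 258.]
   45 [179. 216.] [223. 259.]
   60 [182. 216.] [221. 260.]
   75 [186. 216.] [217. 259.]
   90 [184. 218.] [218. 258.]
   105 [180. 217.] [221. 259.]
wrist seen bbox [array([270., 168., 376., 306.])]
   0 [268. 169.] [376. 322.]
   15 [266. 163.] [378. 319.]
   30 [264. 161.] [380. 310.]
   45 [264. 165.] [380. 299.]
   60 [265. 176.] [379. 285.]
   75 [267. 194.] [377. 304.]
   90 [265. 185.] [379. 317.]
   105 [264. 174.] [380. 322.]
```

View pics/rest_wrist.png

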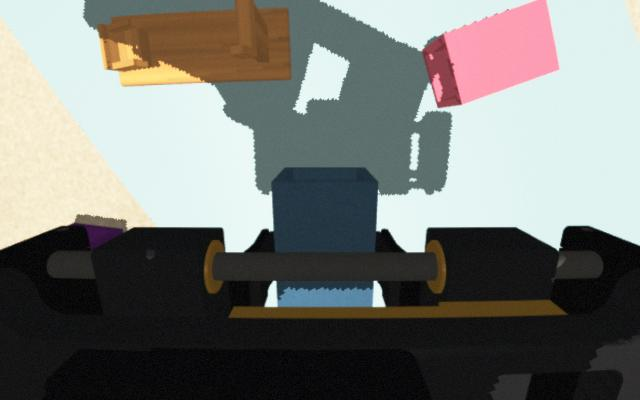

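Wrist view: level pot at (325,240), the rest at the top left with its near base edge (122,86)–(290,78) and the fork's near cheek about (237–268,55).

```bash
cat > f.py <<'E'
from h import *
np.set_printoptions(precision=4,suppress=True)
c=shot('wrist'); a=atz(c,(122,86),.006); b=atz(c,(290,78),.006); r=(b-a)/np.linalg.norm(b-a)
print(a,b,np.linalg.norm(b-a),np.degrees(np.arctan2(r[1],r[0])))
y=np.array([-r[1],r[0],0]); O=b-.08*r+.03*y; print('origin',O, 'fork',O+.047*r)
def w(x,yy,z): return proj(c,O+x/1e3*r+yy/1e3*y+[0,0,z/1e3-.006])
for yy in(-19,-22,-24,-27): print(yy,[w(x,yy,z) for x in (41,53) for z in (70,82)])
save(c,'forkcrop',(80,0,240,110),3)
E
python3 f.py
```

```text
[ 0.3658 -0.1755  0.006 ] [ 0.501 -0.254  0.006] 0.15632225659483534 -30.11945177286627
origin [ 0.4469 -0.1879  0.006 ] fork [ 0.4875 -0.2115  0.006 ]
-19 [array([222.9346,  49.55  ]), array([217.0057,  45.1426]), array([240.0607,  48.7356]), array([235.1125,  44.2541])]
-22 [array([223.3506,  54.1576]), array([217.4605,  50.0274]), array([240.4299,  53.356 ]), array([235.5156,  49.1539])]
-24 [array([223.628,  57.217]), array([217.7638,  53.2703]), array([240.676 ,  56.4237]), array([235.7844,  52.4066])]
-27 [array([224.0441,  61.7874]), array([218.219 ,  58.1139]), array([241.0451,  61.0065]), array([236.1875,  57.2648])]
```

View pics/forkcrop.png

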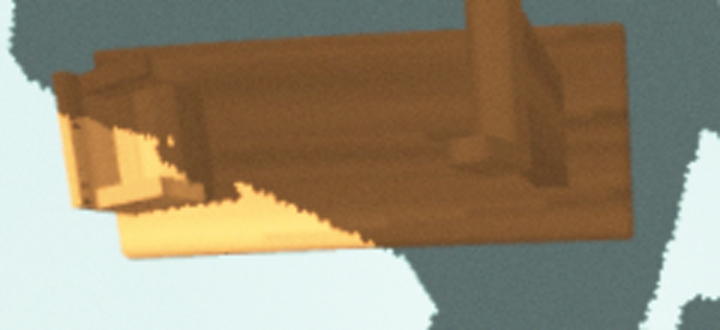

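```bash
python3 -m jog '[{"tx":2.5,"ty":-1.6,"tz":0,"roll":0,"jaw":0},{"tx":2.5,"ty":-1.6,"tz":0,"roll":0,"jaw":0},{"tx":2.1,"ty":-1.5,"tz":0,"roll":0,"jaw":0},{"tx":1.5,"ty":-1,"tz":0,"roll":0,"jaw":0},{"tx":0,"ty":0,"tz":0.5,"roll":0,"jaw":0},{"tx":0,"ty":0,"tz":0.5,"roll":0,"jaw":0}]'; python3 -m jog '[{"tx":-0.4,"ty":0,"tz":0.6,"roll":0,"jaw":0},{"tx":-0.4,"ty":0,"tz":0.6,"roll":0,"jaw":0},{"tx":0,"ty":0,"tz":0,"roll":0,"jaw":0}]';python3 -m jog '[{"tx":-0.15,"ty":0,"tz":0.8,"roll":0,"jaw":0},{"tx":-0.15,"ty":0,"tz":0.8,"roll":0,"jaw":0},{"tx":0,"ty":0,"tz":0,"roll":0,"jaw":0}]'; python3 tilt2.py .04; python3 pk.py B
```

```text
time_s: 16.1
position: [0.4654, -0.2616, 0.11]
tcp_rot: [[0.526, 0.851, 0.001], [0.851, -0.526, -0.002], [-0.001, 0.002, -1.0]]
force: [-5.4, -2.4, 11.6]
opening: 0.62
grasp_force: 30.0
time_s: 16.4
position: [0.46, -0.2712, 0.0982]
tcp_rot: [[0.527, 0.85, -0.001], [0.85, -0.527, -0.004], [-0.004, 0.001, -1.0]]
force: [-5.6, -3.8, 5.7]
opening: 0.616
grasp_force: 30.0
time_s: 16.7
position: [0.4575, -0.2755, 0.0823]
tcp_rot: [[0.525, 0.851, -0.003], [0.851, -0.525, -0.007], [-0.007, 0.001, -1.0]]
force: [-9.4, -8.5, 5.5]
opening: 0.62
grasp_force: 30.0
scene seen bbox [array([180., 173., 215., 203.]), array([222., 210., 262., 249.]), array([320., 190., 332., 239.])]
   0 [217. 214.] [255. 246.]
   15 [215. 213.] [257. 248.]
   30 [215. 211.] [258. 249.]
   45 [216. 210.] [257. 251.]
   60 [218. 209.] [255. 251.]
   75 [222. 210.] [252. 250.]
   90 [222. 211.] [251. 249.]
   105 [218. 210.] [254. 250.]
wrist seen bbox [array([496.,  93., 640., 204.]), array([262., 148., 385., 299.])]
   0 [268. 169.] [376. 322.]
   15 [266. 163.] [378. 319.]
   30 [264. 161.] [380. 310.]
   45 [264. 165.] [380. 299.]
   60 [265. 176.] [379. 285.]
   75 [267. 194.] [377. 304.]
   90 [265. 184.] [379. 317.]
   105 [264. 173.] [380. 322.]
[ 0.458 -0.276  0.083] 0.6171199710258659 30.006409061606973 [-1.415  1.646  0.151] [-9.807 -8.32   5.534]
scene [([221.8, 211.9, 39.8, 39.2], 0.98), ([237.7, 287.0, 28.2, 45.7], 0.85), ([178.9, 173.4, 38.4, 29.8], 0.7)]
tcp px [236.852 230.319]
top [([427.9, 111.7, 36.5, 37.9], 0.71)]
tcp px [433.394 207.025]
wrist [([495.3, 93.4, 143.7, 109.6], 0.7), ([263.9, 150.0, 122.4, 149.0], 0.66)]
tcp px [322.533 239.634]
```

View pics/wristB.png

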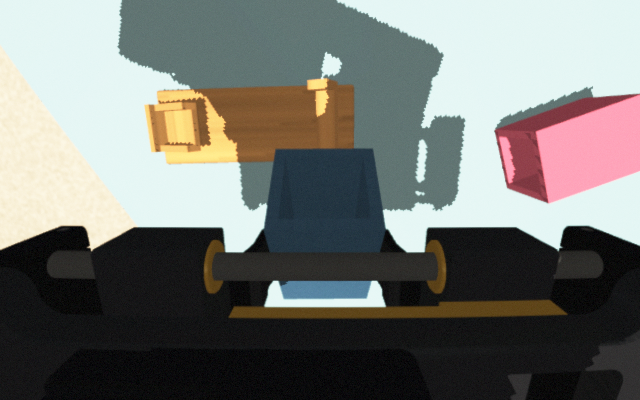

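Wrist view: pot mouth now clearly visible (275–375, 150–220), leaning on the fork; it is rotating mouth up as planned. Continuing the arc.

```bash
python3 -m jog '[{"tx":0.25,"ty":0,"tz":0.85,"roll":0,"jaw":0},{"tx":0.25,"ty":0,"tz":0.85,"roll":0,"jaw":0},{"tx":0.45,"ty":0,"tz":0.5,"roll":0,"jaw":0},{"tx":0.45,"ty":0,"tz":0.5,"roll":0,"jaw":0},{"tx":0.2,"ty":0,"tz":0,"roll":0,"jaw":0},{"tx":0,"ty":0,"tz":0,"roll":0,"jaw":0}]'
cat > rim.py <<'E'
from h import *
import sys
from scipy.optimize import least_squares
np.set_printoptions(precision=1,suppress=True)
c=shot('wrist'); s=read_state(); P=s['position']; d=s['tcp_rot'][:,0]; l=s['tcp_rot'][:,1]; u=np.array([0,0,1])
ms=[r for r in trace('wrist','pot') if r['pixels'][200:300,290:360].any()]
m=ms[0]['pixels']; print(ms[0]['bbox'],ms[0]['p'])
g=cv2.cvtColor(c['img'],cv2.COLOR_RGB2GRAY).astype(int)
print('col 325 rows100-235:',g[100:236:4,323:328].mean(1).astype(int))
print('width',[(r,np.nonzero(m[r])[0][[0,-1]]) for r in range(100,236,8) if m[r].any()])
for L in (.036,.040):
  for a in range(45,111,15):
    z=np.cos(np.radians(a))*d+np.sin(np.radians(a))*u; x=-np.sin(np.radians(a))*d+np.cos(np.radians(a))*u
    f=lambda h,i,j: proj(c,P-z*L+z*h+x*i+l*j)
    print(L,a,'lowside rim',f(.08,-.027,-.027),f(.08,-.027,.027),'inner',f(.08,-.021,0)[1],'highside rim',f(.08,.027,-.027),'lowside bottom',f(0,-.027,0))
E
python3 rim.py
```

```text
time_s: 17.8
position: [0.464, -0.2646, 0.0554]
tcp_rot: [[0.522, 0.853, -0.006], [0.853, -0.522, -0.01], [-0.012, 0.0, -1.0]]
force: [-20.0, -19.8, 5.1]
opening: 0.616
grasp_force: 30.0
[265.6, 192.3, 117.8, 113.1] 0.92
col 325 rows100-235: [109 104 104 107 107 108 108 110 109 108 107 107 109 109 108 107 107 108
 107 108 107 104  94  76  55  55  54  46  44  46  56  56  56  57]
width [(196, array([267, 381])), (204, array([267, 382])), (212, array([267, 382])), (220, array([265, 382])), (228, array([265, 382]))]
0.036 45 lowside rim [272.4 161.2] [372.  161.1] inner 170.07187251158126 highside rim [262.1 256.6] lowside bottom [322.9 225.5]
0.036 60 lowside rim [268.7 173.9] [375.4 173.8] inner 185.08648664798238 highside rim [263.2 284.8] lowside bottom [322.9 210.8]
0.036 75 lowside rim [265.4 194.1] [378.5 194. ] inner 206.69114911212398 highside rim [265.6 307.4] lowside bottom [322.8 197.1]
0.036 90 lowside rim [263.1 220.7] [380.7 220.6] inner 233.01022730973446 highside rim [268.9 322.1] lowside bottom [322.7 185.1]
0.036 105 lowside rim [262.1 250.5] [381.6 250.4] inner 260.78626893121 highside rim [272.7 328.7] lowside bottom [322.7 175.5]
0.04 45 lowside rim [273.5 165.6] [371.  165.6] inner 174.44621044893805 highside rim [263.7 259.6] lowside bottom [322.9 227.8]
0.04 60 lowside rim [270.1 176.6] [374.2 176.5] inner 187.548450813283 highside rim [264.8 284.8] lowside bottom [322.9 212. ]
0.04 75 lowside rim [267.  194.3] [377.1 194.3] inner 206.5822351723985 highside rim [267.2 304.6] lowside bottom [322.8 197.2]
0.04 90 lowside rim [264.7 218. ] [379.2 217.9] inner 230.0147089195494 highside rim [270.3 317.3] lowside bottom [322.8 184. ]
0.04 105 lowside rim [263.7 245. ] [380.2 244.9] inner 255.14088740921446 highside rim [273.7 322.6] lowside bottom [322.7 173. ]
```

```bash
python3 -m jog '[{"tx":0.3,"ty":0,"tz":0,"roll":0,"jaw":0},{"tx":0.3,"ty":0,"tz":0,"roll":0,"jaw":0},{"tx":0,"ty":0,"tz":0,"roll":0,"jaw":0}]'; python3 rim.py | head -3;python3 -m jog '[{"tx":0.3,"ty":0,"tz":0,"roll":0,"jaw":0},{"tx":0,"ty":0,"tz":0,"roll":0,"jaw":0}]'; python3 rim.py|head -3
```

```text
time_s: 18.2
position: [0.4658, -0.2617, 0.0554]
tcp_rot: [[0.52, 0.854, -0.009], [0.854, -0.521, -0.013], [-0.016, -0.0, -1.0]]
force: [-25.2, -27.3, 5.2]
opening: 0.62
grasp_force: 30.0
[263.0, 199.3, 123.0, 107.0] 0.95
col 325 rows100-235: [212 145 105 105 106 109 107 109 107 108 109 108 108 109 109 107 109 107
 106 107 106 108 106  96 102  58  56  57  50  47  46  55  57  56]
time_s: 18.5
position: [0.4673, -0.2591, 0.0552]
tcp_rot: [[0.521, 0.854, -0.009], [0.854, -0.521, -0.013], [-0.016, -0.001, -1.0]]
force: [-24.4, -27.0, 3.6]
opening: 0.617
grasp_force: 30.0
[265.3, 206.9, 116.9, 99.0] 0.58
col 325 rows100-235: [110 110 100  96 106 106 105 109 108 109 108 108 107 108 108 108 108 107
 107 107 108 106 107 106 103  96 104  57  57  57  45  45  55  55]
```

```bash
python3 -m jog '[{"tx":0.3,"ty":0,"tz":0,"roll":0,"jaw":0},{"tx":0,"ty":0,"tz":0,"roll":0,"jaw":0},{"tx":-1.5,"ty":0,"tz":0,"roll":0,"jaw":0},{"tx":-1.5,"ty":0,"tz":0,"roll":0,"jaw":0},{"tx":-1,"ty":0,"tz":-3,"roll":0,"jaw":0},{"tx":0,"ty":0,"tz":-4,"roll":0,"jaw":0},{"tx":0,"ty":0,"tz":-4,"roll":0,"jaw":0},{"tx":0,"ty":0,"tz":-3.5,"roll":0,"jaw":0}]'; python3 -m jog '[{"tx":0,"ty":0,"tz":0,"roll":-0.14,"jaw":0},{"tx":0,"ty":0,"tz":0,"roll":-0.14,"jaw":0},{"tx":0,"ty":0,"tz":0,"roll":-0.14,"jaw":0},{"tx":0,"ty":0,"tz":0,"roll":-0.14,"jaw":0},{"tx":0,"ty":0,"tz":0,"roll":-0.14,"jaw":0},{"tx":0,"ty":0,"tz":0,"roll":-0.14,"jaw":0},{"tx":0,"ty":0,"tz":0,"roll":-0.14,"jaw":0},{"tx":0,"ty":0,"tz":0,"roll":-0.14,"jaw":0}]'; python3 -m jog '[{"tx":0,"ty":0,"tz":0,"roll":0,"jaw":0}]'; python3 rim.py
```

```text
time_s: 19.4
position: [0.4531, -0.2813, 0.2013]
tcp_rot: [[0.528, 0.849, 0.001], [0.849, -0.528, -0.001], [0.0, 0.002, -1.0]]
force: [1.2, -0.5, -3.4]
opening: 0.619
grasp_force: 30.0
time_s: 20.2
position: [0.4529, -0.2808, 0.1993]
tcp_rot: [[-0.54, 0.842, 0.0], [0.842, 0.54, 0.0], [0.0, 0.0, -1.0]]
force: [-0.1, -0.0, -3.7]
opening: 0.619
grasp_force: 30.0
time_s: 20.3
position: [0.4528, -0.2808, 0.1993]
tcp_rot: [[-0.535, 0.845, 0.0], [0.845, 0.535, 0.0], [0.0, 0.0, -1.0]]
force: [0.9, 0.2, -3.9]
opening: 0.619
grasp_force: 30.0
[265.7, 211.4, 118.1, 96.5] 0.69
col 325 rows100-235: [218 234 235 235 234 236 235 235 235 235 235 234 235 235 168 104 100 101
 101  99  99  99  99 100 100 101 102  99  50  53  52  41  41  51]
width [(212, array([268, 379])), (220, array([269, 380])), (228, array([269, 380]))]
0.036 45 lowside rim [272.2 157.4] [372.  157.5] inner 166.24592684441228 highside rim [261.6 251.5] lowside bottom [322.6 223.8]
0.036 60 lowside rim [268.4 169.5] [375.5 169.7] inner 180.81630946030387 highside rim [262.6 279.9] lowside bottom [322.6 209.1]
0.036 75 lowside rim [2
[... 310 characters left out ...]
 highside rim [272.  325.1] lowside bottom [322.5 173.2]
0.04 45 lowside rim [273.2 162. ] [371.1 162.1] inner 170.77124403546173 highside rim [263.1 254.7] lowside bottom [322.6 226.1]
0.04 60 lowside rim [269.8 172.4] [374.3 172.6] inner 183.46722365630154 highside rim [264.2 280.1] lowside bottom [322.6 210.3]
0.04 75 lowside rim [266.6 189.8] [377.1 190. ] inner 202.1779924972276 highside rim [266.5 300.2] lowside bottom [322.6 195.5]
0.04 90 lowside rim [264.3 213.2] [379.2 213.3] inner 225.42481381638703 highside rim [269.6 313.3] lowside bottom [322.6 182.1]
0.04 105 lowside rim [263.1 240.1] [380.2 240.2] inner 250.5336065128123 highside rim [273.1 319. ] lowside bottom [322.5 170.9]
```

```bash
python3 -m jog '[{"tx":2,"ty":2,"tz":0,"roll":0,"jaw":0},{"tx":3.2,"ty":3.1,"tz":0,"roll":0,"jaw":0},{"tx":3.2,"ty":3.1,"tz":0,"roll":0,"jaw":0},{"tx":3.2,"ty":3.1,"tz":0,"roll":0,"jaw":0},{"tx":3.2,"ty":3.1,"tz":0,"roll":0,"jaw":0},{"tx":3.2,"ty":3.1,"tz":0,"roll":0,"jaw":0},{"tx":3.2,"ty":3.1,"tz":0,"roll":0,"jaw":0},{"tx":3.2,"ty":3.1,"tz":0,"roll":0,"jaw":0}]';python3 -m jog '[{"tx":3.2,"ty":3.1,"tz":0,"roll":0,"jaw":0},{"tx":3.2,"ty":3.1,"tz":0,"roll":0,"jaw":0},{"tx":3.2,"ty":3.1,"tz":0,"roll":0,"jaw":0},{"tx":3.2,"ty":3.1,"tz":0,"roll":0,"jaw":0},{"tx":2.8,"ty":2.7,"tz":0,"roll":0,"jaw":0},{"tx":1.5,"ty":1.5,"tz":0,"roll":0,"jaw":0},{"tx":0,"ty":0,"tz":0,"roll":0,"jaw":0}]'; python3 rest.py | grep -A3 -E "coaster|bottle"
python3 - <<'E'
from h import *
np.set_printoptions(precision=4,suppress=True)
for n in('top','scene','wrist'):
    c=shot(n)
    for t in('row','bottle_yellow','bottle_green'):
        for r in trace(n,t)[:1]:
            q=cv2.boxPoints(cv2.minAreaRect(np.argwhere(r['pixels'])[:,::-1].astype(np.float32)))
            print(n,t,r['p'],r['bbox'],*( [atz(c,p,.008)[:2] for p in q] if t=='row' else [atz(c,q.mean(0),.06)[:2]]))
    # cork by colour
    hsv=cv2.cvtColor(c['img'],cv2.COLOR_RGB2HSV)
c=shot('wrist'); np.save('wimg.npy',c['img'])
E
```

```text
time_s: 21.2
position: [0.5227, 0.0544, 0.1998]
tcp_rot: [[-0.533, 0.846, 0.001], [0.846, 0.533, 0.0], [-0.0, 0.001, -1.0]]
force: [0.9, -0.2, -3.5]
opening: 0.619
grasp_force: 30.0
time_s: 21.9
position: [0.5714, 0.2894, 0.1993]
tcp_rot: [[-0.537, 0.844, 0.001], [0.844, 0.537, 0.002], [0.001, 0.002, -1.0]]
force: [-0.2, -0.6, -3.5]
opening: 0.618
grasp_force: 30.0
coaster [('scene', 0.95, array([440. , 198.2])), ('top', 0.75, array([187.9, 166.8])), ('wrist', 0.89, array([326.5, 177. ]))]
    top scene [0.5724 0.2956 0.0078] 0.005307659083738091
    wrist scene [0.5709 0.2918 0.006 ] 0.0010065624034722085
    wrist top [0.571  0.2949 0.0252] 0.0011601410334083336
bottle_yellow [('scene', 0.74, array([447. , 173.9])), ('top', 0.82, array([161.5, 191.4])), ('wrist', 0.74, array([318.2,  96.5]))]
    top scene [0.5143 0.359  0.0225] 9.652424378544725e-05
    wrist scene [0.5117 0.3655 0.0163] 0.0019792179981299447
    wrist top [0.5144 0.3665 0.0059] 0.002006764167196314
bottle_green [('scene', 0.59, array([431.1, 220.2])), ('top', 0.96, array([223. , 144.9]))]
    top scene [0.6263 0.2125 0.0133] 0.00028568204128668793
top row 0.7 [141.6, 121.4, 105.1, 98.9] [0.5265 0.4372] [0.6886 0.2041] [0.6107 0.1514] [0.4507 0.3837]
top bottle_yellow 0.83 [132.7, 184.3, 36.9, 17.0] [0.5058 0.3678]
top bottle_green 0.66 [206.3, 124.4, 24.0, 32.3] [0.6273 0.2158]
scene row 0.92 [413.6, 164.5, 54.5, 72.6] [0.6131 0.1542] [0.4368 0.3871] [0.5248 0.4371] [0.6869 0.2027]
scene bottle_yellow 0.83 [436.3, 162.1, 26.3, 20.0] [0.5378 0.3372]
scene bottle_green 0.84 [420.5, 187.5, 25.7, 40.4] [0.6249 0.2186]
wrist row 0.63 [288.3, 52.4, 76.3, 157.6] [0.455 0.389] [0.5311 0.4372] [0.6354 0.2831] [0.5497 0.2289]
wrist bottle_yellow 0.62 [294.1, 63.6, 53.4, 58.0] [0.5144 0.368 ]
```

```bash
python3 -m jog '[{"tx":0.4,"ty":0,"tz":4,"roll":0,"jaw":0},{"tx":0,"ty":0,"tz":4,"roll":0,"jaw":0},{"tx":0,"ty":0,"tz":3.5,"roll":0,"jaw":0},{"tx":0,"ty":0,"tz":2,"roll":0,"jaw":0},{"tx":0,"ty":0,"tz":0.5,"roll":0,"jaw":0},{"tx":0,"ty":0,"tz":0,"roll":0,"jaw":0}]';python3 -m jog '[{"tx":0,"ty":0,"tz":0.4,"roll":0,"jaw":0},{"tx":0,"ty":0,"tz":0,"roll":0,"jaw":0}]';python3 -m jog '[{"tx":0,"ty":0,"tz":0.3,"roll":0,"jaw":0},{"tx":0,"ty":0,"tz":0,"roll":0,"jaw":0}]'; python3 rim.py | head -4
```

```text
time_s: 24.65
position: [0.5686, 0.2893, 0.0592]
tcp_rot: [[-0.535, 0.845, -0.001], [0.845, 0.535, -0.0], [0.0, -0.001, -1.0]]
force: [-0.3, -0.6, -2.9]
opening: 0.617
grasp_force: 30.0
time_s: 24.85
position: [0.5698, 0.2897, 0.057]
tcp_rot: [[-0.535, 0.845, 0.002], [0.845, 0.535, 0.001], [-0.001, 0.002, -1.0]]
force: [-0.4, 0.2, -2.9]
opening: 0.615
grasp_force: 30.0
time_s: 25.05
position: [0.5689, 0.2894, 0.0532]
tcp_rot: [[-0.535, 0.845, 0.001], [0.845, 0.535, 0.0], [-0.0, 0.001, -1.0]]
force: [0.7, 0.5, -2.9]
opening: 0.624
grasp_force: 30.0
[265.1, 211.5, 118.1, 93.1] 0.72
col 325 rows100-235: [153 153 154 154  94  85  57  58  60  61  59  58  60  60  59  78  88 100
  89  70  76  81  78  84  71  60  95  93  55  56  55  46  43  55]
width [(212, array([268, 379])), (220, array([268, 380])), (228, array([268, 381]))]
```

```bash
python3 -m jog '[{"tx":0.3,"ty":0.1,"tz":0.2,"roll":0,"jaw":0},{"tx":0,"ty":0,"tz":0.2,"roll":0,"jaw":0},{"tx":0,"ty":0,"tz":0,"roll":0,"jaw":0}]';python3 -m jog '[{"tx":0,"ty":0,"tz":0.2,"roll":0,"jaw":0},{"tx":0,"ty":0,"tz":0,"roll":0,"jaw":0}]';python3 -m jog '[{"tx":0,"ty":0,"tz":0.2,"roll":0,"jaw":0},{"tx":0,"ty":0,"tz":0,"roll":0,"jaw":0}]'
```

```text
time_s: 25.45
position: [0.5676, 0.2925, 0.0483]
tcp_rot: [[-0.536, 0.844, -0.001], [0.844, 0.536, -0.0], [0.0, -0.001, -1.0]]
force: [-0.9, -0.6, -2.2]
opening: 0.621
grasp_force: 30.0
time_s: 25.65
position: [0.5677, 0.2924, 0.0464]
tcp_rot: [[-0.535, 0.845, -0.001], [0.845, 0.535, -0.0], [0.0, -0.001, -1.0]]
force: [-0.5, -0.4, -3.6]
opening: 0.615
grasp_force: 30.0
time_s: 25.85
position: [0.5681, 0.2925, 0.0458]
tcp_rot: [[-0.535, 0.845, 0.0], [0.845, 0.535, -0.0], [-0.0, 0.0, -1.0]]
force: [-1.3, -0.4, 2.5]
opening: 0.616
grasp_force: 30.0
```

```bash
python3 -m jog '[{"tx":0,"ty":0.1,"tz":0.2,"roll":0,"jaw":0},{"tx":0,"ty":0,"tz":0,"roll":0,"jaw":0}]';python3 -m jog '[{"tx":0,"ty":0,"tz":0,"roll":0,"jaw":0.8},{"tx":0,"ty":0,"tz":0,"roll":0,"jaw":0.8},{"tx":0,"ty":0,"tz":0,"roll":0,"jaw":0.8},{"tx":0,"ty":0,"tz":-2,"roll":0,"jaw":0.8},{"tx":0,"ty":0,"tz":-4,"roll":0,"jaw":0.8},{"tx":0,"ty":0,"tz":-5,"roll":0,"jaw":0.8},{"tx":0,"ty":0,"tz":-5,"roll":0,"jaw":0.8},{"tx":-4,"ty":0,"tz":-3,"roll":0,"jaw":0.8}]'
cat > potpos.py <<'E'
from h import *
np.set_printoptions(precision=4,suppress=True)
R={'pot':[],'potc':[]}
for n in('scene','top','wrist'):
    c=shot(n)
    for r in trace(n,'pot'):
        ys,xs=np.nonzero(r['pixels']); X=atz(c,(xs.mean(),ys.mean()),.05)
        if np.hypot(X[0]-.569,X[1]-.294)<.1:
            q=cv2.boxPoints(cv2.minAreaRect(np.argwhere(r['pixels'])[:,::-1].astype(np.float32)))
            print(n,r['p'],r['bbox'],'centroid@.05',X[:2],'rim z.091',*[atz(c,p,.091)[:2] for p in q]); R['potc'].append(ray(c,(xs.mean(),ys.mean())))
    for r in landmark_of(n,'pot'):
        X=atz(c,r['point'][::-1],.011)
        if np.hypot(X[0]-.569,X[1]-.294)<.06: print(n,'origin',r['p'],X); R['pot'].append(ray(c,r['point'][::-1])); break
    if n!='wrist':
        b=np.array([.569,.294,.011]); print('   model bbox upright',np.array([proj(c,b+[np.cos(t)*.038,np.sin(t)*.038,h]) for h in(0,.08) for t in np.radians(124.8+45+np.arange(4)*90)]).astype(int).tolist())
for k,v in R.items():
    if len(v)>1: print(k,meet(*v))
E
python3 potpos.py
```

```text
time_s: 26.05
position: [0.5682, 0.2925, 0.0455]
tcp_rot: [[-0.536, 0.844, -0.001], [0.844, 0.536, -0.001], [-0.0, -0.002, -1.0]]
force: [-5.2, -3.0, 14.2]
opening: 0.618
grasp_force: 30.0
time_s: 26.85
position: [0.5898, 0.2632, 0.237]
tcp_rot: [[-0.54, 0.842, 0.004], [0.842, 0.54, 0.004], [0.001, 0.006, -1.0]]
force: [2.2, 0.4, -0.5]
opening: 0.801
grasp_force: 0.0
scene 0.58 [427.3, 177.1, 29.8, 28.8] centroid@.05 [0.5623 0.2875] rim z.091 [0.6113 0.1827] [0.5373 0.2697] [0.5869 0.3082] [0.6575 0.2201]
scene origin 0.69 [0.5845 0.2733 0.011 ]
   model bbox upright [[434, 187], [429, 199], [447, 205], [452, 193], [440, 167], [434, 179], [454, 186], [459, 173]]
top 0.97 [184.3, 139.7, 33.9, 35.9] centroid@.05 [0.5809 0.2601] rim z.091 [0.5794 0.3018] [0.623  0.2579] [0.5691 0.206 ] [0.5259 0.2499]
top origin 0.8 [0.5844 0.264  0.011 ]
   model bbox upright [[187, 184], [205, 171], [192, 153], [174, 166], [175, 180], [195, 166], [181, 147], [161, 160]]
wrist origin 0.78 [0.5872 0.2655 0.011 ]
pot (array([0.5862, 0.2661, 0.0153]), np.float64(0.004013035461412139))
potc (array([0.5792, 0.2574, 0.0787]), np.float64(0.006700864586031628))
```

```bash
python3 -m jog '[{"tx":-4,"ty":0,"tz":0,"roll":0,"jaw":0.8},{"tx":-4,"ty":0,"tz":0,"roll":0,"jaw":0.8},{"tx":-2,"ty":0,"tz":0,"roll":0,"jaw":0.8},{"tx":0,"ty":0,"tz":0,"roll":0,"jaw":0.8}]'; python3 potpos.py; python3 rest.py | grep -A3 -E "coaster|bottle"
python3 - <<'E'
from h import *
np.set_printoptions(precision=3,suppress=True)
for n in('top','scene','wrist'):
    c=shot(n); hsv=cv2.cvtColor(c['img'],cv2.COLOR_RGB2HSV)
    m=cv2.inRange(hsv,(103,90,25),(125,255,255)); k,l,st,ce=cv2.connectedComponentsWithStats(m)
    print(n,[(st[i][:5].tolist(),atz(c,ce[i],.05)[:2]) for i in range(1,k) if st[i][4]>80])
E
```

```text
time_s: 27.7
position: [0.6448, 0.1726, 0.2316]
tcp_rot: [[-0.533, 0.846, -0.001], [0.846, 0.533, -0.0], [0.0, -0.001, -1.0]]
force: [0.4, -0.9, 0.2]
opening: 0.799
grasp_force: 0.0
scene 0.89 [426.1, 177.8, 26.3, 29.7] centroid@.05 [0.5621 0.2862] rim z.091 [0.6154 0.1803] [0.5356 0.2698] [0.5827 0.3102] [0.659  0.2192]
scene origin 0.61 [0.5828 0.2758 0.011 ]
   model bbox upright [[434, 187], [429, 199], [447, 205], [452, 193], [440, 167], [434, 179], [454, 186], [459, 173]]
top 0.7 [182.8, 145.5, 34.7, 32.9] centroid@.05 [0.5762 0.2629] rim z.091 [0.5756 0.2982] [0.6147 0.2427] [0.5621 0.2063] [0.5234 0.2617]
top origin 0.59 [0.591  0.2601 0.011 ]
   model bbox upright [[187, 184], [205, 171], [192, 153], [174, 166], [175, 180], [195, 166], [181, 147], [161, 160]]
wrist 0.89 [294.9, 53.9, 56.6, 59.4] centroid@.05 [0.5826 0.2716] rim z.091 [0.5473 0.2757] [0.5934 0.305 ] [0.6253 0.2569] [0.5773 0.2264]
wrist origin 0.77 [0.5856 0.2648 0.011 ]
pot (array([0.5888, 0.2621, 0.0234]), np.float64(0.005400425768224871))
potc (array([0.578 , 0.2651, 0.0697]), np.float64(0.0092947866110202
[... 202 characters left out ...]
t scene [ 0.5739  0.2973 -0.0008] 0.002447039638180095
    wrist top [ 0.5698  0.2995 -0.0165] 0.0015808556475686336
bottle_yellow [('scene', 0.74, array([444.9, 172.2]))]
bottle_green [('scene', 0.81, array([431.1, 221.4])), ('top', 0.69, array([220.9, 144.9])), ('wrist', 0.58, array([328.9, 144.9]))]
    top scene [0.6266 0.2171 0.0066] 0.002790691657170699
    wrist scene [0.6269 0.2139 0.0076] 0.0007432159411608054
    wrist top [0.6259 0.2155 0.0205] 0.001149046954997479
top []
scene [([363, 0, 33, 15, 380], array([-0.411,  0.744])), ([369, 22, 17, 16, 166], array([-0.238,  0.62 ]))]
wrist [([300, 56, 48, 20, 277], array([0.577, 0.29 ])), ([297, 66, 54, 46, 844], array([0.586, 0.258]))]
```

```bash
cat > fit.py <<'E'
from h import *
from scipy.optimize import minimize
np.set_printoptions(precision=4,suppress=True)
V=[]
for n in('scene','top','wrist'):
    c=shot(n)
    for r in trace(n,'pot'):
        ys,xs=np.nonzero(r['pixels']); X=atz(c,(xs.mean(),ys.mean()),.05)
        if np.hypot(X[0]-.575,X[1]-.28)<.1: V.append((n,c,r['pixels'])); break
print([v[0] for v in V])
def iou(p,mode,full=False):
    x,y,yaw=p[0],p[1],p[2]; co,si=np.cos(yaw),np.sin(yaw); o=[]
    for n,c,m in V:
        if mode=='up': B=[(a,b,h) for h in(0,.08) for a in(-.027,.027) for b in(-.027,.027)]
        else: B=[(a,b,h) for h in(0,.054) for a in(-.04,.04) for b in(-.027,.027)]
        q=np.array([proj(c,[x+co*a-si*b,y+si*a+co*b,.011+h]) for a,b,h in B])
        k=np.zeros((1600,2560),np.uint8); cv2.fillConvexPoly(k,cv2.convexHull((q*4).astype(np.float32)).astype(np.int32),1); k=cv2.resize(k,(640,400),interpolation=cv2.INTER_AREA)>0
        o.append((k&m).sum()/(k|m).sum())
    return o if full else -sum(o)
for mode in('up','lie'):
    best=None
    for x0,y0 in((.57,.293),(.585,.267)):
      for w in ((2.14,),(2.14,.57))[mode=='lie']:
        r=minimize(iou,(x0,y0,w),args=(mode,),method='Nelder-Mead',options=dict(initial_simplex=[(x0,y0,w),(x0+.012,y0,w),(x0,y0+.012,w),(x0,y0,w+.2)],maxiter=150))
        if best is None or r.fun<best.fun: best=r
    print(mode,best.fun,best.x,iou(best.x,mode,True))
print('at target',iou((.569,.294,2.14),'up',True))
for n,c,m in V:
    if n=='wrist':
        g=c['img'][40:120,280:370].astype(int); 
        print('gray col 324',c['img'][44:124:2,322:327].mean((1)).astype(int).tolist())
E
python3 fit.py
```

```text
['scene', 'top', 'wrist']
up -2.09078204222718 [0.5836 0.2675 2.1674] [np.float64(0.5248322147651007), np.float64(0.6673866090712743), np.float64(0.8985632183908046)]
lie -1.7362688621907274 [0.5765 0.2764 2.1797] [np.float64(0.48731642189586116), np.float64(0.5686988171064604), np.float64(0.6802536231884058)]
at target [np.float64(0.43456162642947904), np.float64(0.2764227642276423), np.float64(0.34958270106221545)]
gray col 324 [[228, 151, 78], [234, 161, 83], [230, 154, 79], [234, 160, 84], [183, 152, 129], [90, 138, 170], [90, 138, 169], [82, 126, 156], [29, 43, 53], [26, 39, 49], [24, 37, 46], [23, 37, 45], [24, 35, 44], [25, 38, 48], [36, 54, 68], [80, 123, 152], [88, 134, 165], [88, 135, 166], [90, 137, 168], [89, 136, 168], [88, 137, 166], [89, 134, 166], [89, 136, 166], [72, 110, 136], [57, 86, 107], [34, 56, 69], [31, 49, 62], [32, 49, 62], [31, 50, 62], [33, 51, 64], [34, 51, 64], [31, 50, 63], [29, 48, 61], [24, 37, 47], [42, 40, 40], [73, 43, 20], [74, 42, 15], [74, 44, 20], [75, 45, 21], [74, 42, 18]]
```

The pot stands upright but about 30 mm toward the green bottle (it tipped upright on release). I'll regrip it by the rim and shift it.

```bash
python3 -m jog '[{"tx":4,"ty":0,"tz":0,"roll":0,"jaw":0.95},{"tx":4,"ty":0,"tz":0,"roll":-0.03,"jaw":0.95},{"tx":3.3,"ty":-0.1,"tz":2,"roll":0,"jaw":0.95},{"tx":0,"ty":0,"tz":4,"roll":0,"jaw":0.95},{"tx":0,"ty":0,"tz":4,"roll":0,"jaw":0.95},{"tx":0,"ty":0,"tz":3,"roll":0,"jaw":0.95},{"tx":0,"ty":0,"tz":2.1,"roll":0,"jaw":0.95},{"tx":0,"ty":0,"tz":0,"roll":0,"jaw":0.95}]'; python3 -m jog '[{"tx":0,"ty":0,"tz":0,"roll":0,"jaw":0},{"tx":0,"ty":0,"tz":0,"roll":0,"jaw":0},{"tx":0,"ty":0,"tz":0,"roll":0,"jaw":0},{"tx":0,"ty":0,"tz":0,"roll":0,"jaw":0},{"tx":0,"ty":0,"tz":0,"roll":0,"jaw":0},{"tx":0,"ty":0,"tz":0,"roll":0,"jaw":0},{"tx":0,"ty":0,"tz":0,"roll":0,"jaw":0},{"tx":0,"ty":0,"tz":0,"roll":0,"jaw":0}]'; python3 fit.py
```

```text
time_s: 30.9
position: [0.5789, 0.2684, 0.0783]
tcp_rot: [[-0.561, 0.828, -0.007], [0.828, 0.561, -0.002], [0.002, -0.007, -1.0]]
force: [-0.8, 0.0, -1.2]
opening: 0.948
grasp_force: 0.0
time_s: 31.7
position: [0.5816, 0.2691, 0.0818]
tcp_rot: [[-0.56, 0.828, -0.0], [0.828, 0.56, 0.0], [0.0, -0.0, -1.0]]
force: [0.3, 0.7, -0.0]
opening: 0.3
grasp_force: 0.0
['scene', 'top', 'wrist']
up -1.2137147728730315 [0.5834 0.2678 2.088 ] [np.float64(0.4706649282920469), np.float64(0.2363238512035011), np.float64(0.5067259933774835)]
lie -1.067694712225298 [0.576  0.2772 2.1368] [np.float64(0.4606141522029373), np.float64(0.17699910152740342), np.float64(0.4300814584949573)]
at target [np.float64(0.38179519595448796), np.float64(0.0), np.float64(0.4713525680376509)]
gray col 324 [[213, 155, 0], [220, 163, 0], [220, 163, 0], [219, 161, 0], [219, 161, 0], [219, 161, 0], [219, 161, 0], [219, 161, 0], [218, 161, 0], [218, 161, 0], [218, 159, 0], [217, 160, 0], [218, 160, 0], [218, 160, 0], [210, 153, 0], [190, 138, 0], [172, 123, 1], [141, 101, 6], [118, 85, 5], [177, 57, 11], [97, 15, 12], [71, 8, 8], [71, 11, 6], [76, 23, 9], [93, 55, 23], [180, 109, 45], [219, 137, 57], [220, 137, 56], [220, 136, 57], [221, 138, 58], [219, 135, 57], [184, 111, 45], [93, 56, 26], [88, 53, 23], [88, 54, 24], [88, 51, 23], [91, 54, 25], [90, 52, 22], [90, 53, 25], [89, 52, 24]]
```

```bash
python3 -m jog '[{"tx":0,"ty":0,"tz":-4,"roll":0,"jaw":0.95},{"tx":-2,"ty":0,"tz":-4,"roll":0,"jaw":0.95},{"tx":-4,"ty":0,"tz":-3,"roll":0,"jaw":0.95},{"tx":-4,"ty":0,"tz":-2,"roll":0,"jaw":0.95},{"tx":0,"ty":0,"tz":0,"roll":0,"jaw":0.95}]'
cat > fit2.py <<'E'
from h import *
from scipy.optimize import minimize
np.set_printoptions(precision=4,suppress=True)
V=[]
for n in('scene','top','wrist'):
    c=shot(n)
    for r in trace(n,'pot'):
        ys,xs=np.nonzero(r['pixels']); X=atz(c,(xs.mean(),ys.mean()),.05)
        if np.hypot(X[0]-.575,X[1]-.28)<.1: V.append((n,c,cv2.resize(r['pixels'].astype(np.uint8),None,fx=3,fy=3)>0)); print(n,r['bbox'],round(r['p'],2)); break
B=np.array([(a,b,h) for h in(-.04,.04) for a in(-.027,.027) for b in(-.027,.027)])
def corners(p):
    x,y,z,yaw,a=p; d=np.array([np.cos(yaw),np.sin(yaw),0]); l=np.array([np.sin(yaw),-np.cos(yaw),0]); u=np.array([0,0,1.])
    zz=np.cos(a)*d+np.sin(a)*u; xx=-np.sin(a)*d+np.cos(a)*u
    return np.array([x,y,z])+B[:,:1]*xx+B[:,1:2]*l+B[:,2:]*zz
def iou(p,full=False):
    o=[]; C=corners(p)
    for n,c,m in V:
        q=np.array([proj(c,X) for X in C]); k=np.zeros((1200,1920),np.uint8)
        cv2.fillConvexPoly(k,cv2.convexHull((q*3).astype(np.float32)).astype(np.int32),1); k=k>0
        o.append((k&m).sum()/(k|m).sum())
    return o if full else -sum(o)
for deg in(-90,-45,0,20,45,70,90,115,135,160):
    a=np.radians(deg); best=None
    f=lambda p: iou((p[0],p[1],.011+abs(np.sin(a))*.04+abs(np.cos(a))*.027,p[2],a))
    for p0 in((.572,.288,2.14),(.584,.268,2.14)):
        r=minimize(f,p0,method='Nelder-Mead',options=dict(initial_simplex=[p0,(p0[0]+.01,p0[1],2.14),(p0[0],p0[1]+.01,2.14),(p0[0],p0[1],2.3)],maxiter=70))
        if best is None or r.fun<best.fun: best=r
    p=best.x; print(deg,round(-best.fun,3),p,np.round(iou((p[0],p[1],.011+abs(np.sin(a))*.04+abs(np.cos(a))*.027,p[2],a),True),2))
for n,c,m in V:
    if n=='wrist':
        C=c['img']; ys,xs=np.nonzero(m[::3,::3]); x0,x1,y0,y1=xs.min(),xs.max(),ys.min(),ys.max(); print(x0,x1,y0,y1)
        g=cv2.cvtColor(C,cv2.COLOR_RGB2GRAY)[y0-6:y1+8:3,x0-6:x1+8:4]; print('\n'.join(' '.join(f'{v:3d}' for v in r) for r in g))
E
python3 fit2.py
```

```text
time_s: 32.5
position: [0.6435, 0.1821, 0.2162]
tcp_rot: [[-0.557, 0.831, 0.011], [0.831, 0.557, -0.001], [-0.007, 0.009, -1.0]]
force: [-0.3, 0.0, -0.1]
opening: 0.417
grasp_force: 0.0
scene [430.1, 176.8, 24.1, 24.1] 0.65
top [182.7, 143.0, 35.7, 33.9] 0.64
wrist [296.5, 65.0, 59.7, 59.8] 0.96
-90 2.074 [0.5844 0.2668 2.1368] [0.5  0.64 0.93]
-45 1.73 [0.5724 0.2822 2.1698] [0.72 0.42 0.59]
0 1.718 [0.5756 0.2766 2.1858] [0.49 0.58 0.65]
20 1.679 [0.5795 0.2715 2.1491] [0.53 0.54 0.61]
45 1.653 [0.5803 0.2709 2.1448] [0.61 0.47 0.57]
70 1.722 [0.5838 0.2653 2.1343] [0.53 0.52 0.67]
90 2.074 [0.5844 0.2668 2.1368] [0.5  0.64 0.93]
115 1.901 [0.5803 0.2706 2.117 ] [0.64 0.56 0.7 ]
135 1.73 [0.5724 0.2822 2.1698] [0.72 0.42 0.59]
160 1.671 [0.574  0.2779 2.157 ] [0.62 0.49 0.56]
299 356 64 124
146 179 167 178 192 183 176 203 171 181 190 172 157 168 175 179 197 166
142 186 185 168 172 174 192 186 208 184 181 192 162 174 176 177 180 177
158 186 148 144 144 144 149 142 153 146 142 157 147 149 155 150 177 184
150 182 140 138 137 142 138 137 132 139 134 136 136 130 132 131 171 190
 71 135 
[... 803 characters left out ...]
  48  51  49  49  50  48  51  52  40  49  54  86  73
 89  65  54  40  50  49  50  51  50  51  50  50  52  40  47  49  88  70
 89  57  49  40  52  51  49  44  50  49  48  52  51  39  47  51  66  56
 99  56  53  42  48  50  49  46  53  50  47  53  49  40  48  47  58  57
 99  57  50  38  49  53  46  51  47  53  48  48  50  40  50  50  58  52
100  57  50  49  49  50  52  49  51  48  51  48  52  46  51  47  57  52
 99  54  51  49  45  50  50  50  51  51  49  47  52  50  51  53  60  54
 99  55  53  51  51  51  53  49  51  46  52  56  51  52  52  53  61  54
101  54  57  56  52  53  53  58  55  49  56  63  56  59  62  58  58  56
102  57  56  56  55  52  54  58  57  52  51  61  60  59  62  59  61  56
```

```bash
cat > tri.py <<'E'
from h import *
np.set_printoptions(precision=4,suppress=True)
R=[]
for n in('wrist','top','scene'):
    c=shot(n); r=[r for r in trace(n,'pot') if n!='top' or r['bbox'][0]<260]
    for q in r[:3]: print(n,q['bbox'],round(q['p'],2))
    if n=='wrist':
        print('f',c['f'],'cam',c['T'][:3,3],'depth by width',c['f']*.054/57,'inner',c['f']*.042/44)
        R.append(ray(c,(327.5,94)))
        for z in(.03,.06,.09,.12,.15): print(z,atz(c,(327.5,94),z), np.linalg.norm(atz(c,(299,80),z)-atz(c,(356,80),z)))
    if n=='top':
        hsv=cv2.cvtColor(c['img'],cv2.COLOR_RGB2HSV); g=c['img'][132:192,150:235].astype(int)
        b=((g[:,:,2]-g[:,:,0]))[::3,::3]; print('\n'.join(' '.join(f'{v:4d}' for v in q) for q in b))
        print('cam',c['T'][:3,3],'px of rim centre hyp',proj(c,[.584,.267,.091]),proj(c,[.584,.267,.011]))
    if n=='scene': print('cam',c['T'][:3,3],'px hyp',proj(c,[.584,.267,.091]),proj(c,[.584,.267,.011])); g=c['img'][160:216:3,410:470:3].astype(int); b=g[:,:,2]-g[:,:,0]; print('\n'.join(' '.join(f'{v:4d}' for v in q) for q in b))
E
python3 tri.py
```

```text
wrist [298.9, 63.6, 58.3, 59.9] 0.97
f 301.6320732862433 cam [0.5999 0.2435 0.3862] depth by width 0.28575670100802 inner 0.287921524500505
0.03 [0.5827 0.274  0.03  ] 0.06339257585086687
0.06 [0.5841 0.2714 0.06  ] 0.058054037800518155
0.09 [0.5856 0.2689 0.09  ] 0.05271549975016954
0.12 [0.587  0.2663 0.12  ] 0.04737696169982092
0.15 [0.5885 0.2637 0.15  ] 0.042038423649472176
top [181.1, 138.9, 35.8, 35.9] 0.92
  -4   -2    6   13   11   12   10    9    6    5    6    5    5    7    6    1    2    2    3    1    0    2    1    2    2    0   -2    1    0
  -2   -3   -5    7   11   10   11   10    6    4    3    7    7    7    7   -2    0    3    6    1    1    2    2    4    2    4   -4    0    1
  -5   -2   -3   -3   10   12   12    9    5    4    6    6    7    4    6    1    3    1    2    2   -2    3   -1    4    0    0   -2   -2  -26
   5    1   -1   -3   -3   11   12   10    8    3    4    4    7    8    6    8   -1    2   -2    4    4   -1    3    3    1    2   -5  -13  -40
   8    8    7   -1    2   10   11   13   10    6    6    4    4    6    9   13    2    1    0    3   
[... 3699 characters left out ...]

  10    7    8    8    9   -7    6    9    6    4    3    3    9   -4  -59  -58  -32   18   18   15
  10    8   10    7    7  -11    8    4    6    4    4    3    9  -31  -57  -56   -1   17   18   16
  10    9    9    9   -4   -2    6    4    5    3    6    6    5  -12  -24  -50   17   17   14   16
   8    9   12    3  -11    1    5    5    6    5    5    3    4  -10  -20  -23   18   16   17   17
   8   10    8    0   -9   -8    3    6    6    6    1    7    3  -15  -40    8   17   17   15   15
  11   11    9   -6   -8   -6   -2    6    3    7    5    4   -1  -10  -30   17   16   17   15   16
   9    9    2   -9   -6   -6   -4   -5    0    3    3   -1  -10   -7    4   15   17   15   17   16
```

The wrist array shows the open mouth squarely from above, so the pot is upright near (0.585,0.268), rim maybe lower than assumed. I'll regrip lower, offset away from the green bottle.

```bash
python3 -m jog '[{"tx":4,"ty":0,"tz":0,"roll":0,"jaw":0.95},{"tx":4,"ty":0,"tz":0,"roll":0,"jaw":0.95},{"tx":3.4,"ty":-0.1,"tz":1,"roll":0,"jaw":0.95},{"tx":0,"ty":0,"tz":3,"roll":0,"jaw":0.95},{"tx":0,"ty":0,"tz":3,"roll":0,"jaw":0.95},{"tx":0,"ty":0,"tz":3,"roll":0,"jaw":0.95},{"tx":0,"ty":0,"tz":3,"roll":0,"jaw":0.95}]'; python3 -m jog '[{"tx":0,"ty":0,"tz":2,"roll":0,"jaw":0.95},{"tx":0,"ty":0,"tz":0,"roll":0,"jaw":0},{"tx":0,"ty":0,"tz":0,"roll":0,"jaw":0},{"tx":0,"ty":0,"tz":0,"roll":0,"jaw":0},{"tx":0,"ty":0,"tz":0,"roll":0,"jaw":0},{"tx":0,"ty":0,"tz":0,"roll":0,"jaw":0},{"tx":0,"ty":0,"tz":0,"roll":0,"jaw":0}]'
```

```text
time_s: 33.8
position: [0.573, 0.2805, 0.0809]
tcp_rot: [[-0.561, 0.828, 0.001], [0.828, 0.561, 0.0], [-0.0, 0.001, -1.0]]
force: [0.3, -0.3, 0.5]
opening: 0.951
grasp_force: 0.0
time_s: 34.5
position: [0.5741, 0.2807, 0.0633]
tcp_rot: [[-0.56, 0.828, 0.003], [0.828, 0.56, 0.001], [-0.001, 0.003, -1.0]]
force: [-0.2, 1.0, 5.1]
opening: 0.619
grasp_force: 30.0
```

```bash
python3 -m jog '[{"tx":0,"ty":0,"tz":-1,"roll":0,"jaw":0},{"tx":0,"ty":0,"tz":-1,"roll":0,"jaw":0},{"tx":0,"ty":0,"tz":-2,"roll":0,"jaw":0},{"tx":0,"ty":0,"tz":0,"roll":0,"jaw":0}]'
python3 - <<'E'
from h import *
c=shot('wrist'); print([(r['bbox'],round(r['p'],2)) for r in trace('wrist','pot')][:2])
g=cv2.cvtColor(c['img'],cv2.COLOR_RGB2GRAY)[140:330:5,255:396:6]; print('\n'.join(f'{140+5*i} '+' '.join(f'{v:3d}' for v in r) for i,r in enumerate(g)))
c=shot('top'); print([(r['bbox'],round(r['p'],2)) for r in trace('top','pot')][:3])
E
```

```text
time_s: 34.9
position: [0.5748, 0.2807, 0.1045]
tcp_rot: [[-0.561, 0.828, 0.005], [0.828, 0.561, 0.001], [-0.002, 0.005, -1.0]]
force: [0.7, 0.6, -3.2]
opening: 0.618
grasp_force: 30.0
[([273.4, 201.7, 101.6, 103.9], 0.97)]
140 112 112 112 115  74  74  82  75  61  83  73  69  67  71  81  85  91  73  58  75  65 111 111 111
145 112 111 114 115  78  83  65  79  68  76  84  78  82  72  68  98  70  71  64  66  63 112 109 108
150 112 111 112 115  83  90  74  82  78  74  71  78  98  84  62  78  83  78  81 149  58 112 109 107
155 110 112 111 111  91  86  80  79  83  77  68  81  76  78  83  83  91  79  95 189 147 239 199 108
160 109 113 110 112 103  73  68  85  72  75  68  90  80  83  89  70  70  81 166 147 150 240 239 144
165 108 108 108 109 110  77  70  76  85  78  86  70  78  80  75  73  85  75 199 170 148 240 237 105
170 112 113 110 112 107  78  81  70  66  85  78  97  78  81  80  67  75  74  79  75  64 108 111 109
175 111 108 111 110 107  75  76  88  83  88  73  75  68  72  80  70  86  83  74  84  61 109 106 107
180 106 107 112 111 108  71  69  76  74  81  77  72  95  82  85  86  76  76 
[... 2332 characters left out ...]
 19 225 237  53  52  43  44  47  43  43  42  49  44  44  44  45  43  52  51 236 236  16  15
305  17  21 234 232  51  50  47  48  48  44  46  41  44  48  44  40  45  41  50  49 234 233  18  24
310  65  63  67  69  66  66  64  68  68  64  63  69  70  66  66  65  67  68  69  66  68  69  64  66
315  65  67  68  65  68  65  68  71  67  69  69  70  70  62  67  70  66  69  70  66  67  65  68  71
320  16  18  20  16  16  16  15  16  19  17  20  16  23  19  21  16  15  14  18  13  20  15  19  16
325  19  13  16  17  20  19  16  20  12  20  16  16  17  17  18  17  18  22  18  16  14  17  16  12
[([417.4, 291.4, 48.8, 44.2], 0.97), ([182.7, 137.5, 27.4, 30.0], 0.94), ([432.1, 112.7, 32.4, 36.8], 0.85)]
```

```bash
python3 -m jog '[{"tx":1.6,"ty":0.3,"tz":0,"roll":0,"jaw":0},{"tx":1.5,"ty":0.2,"tz":0,"roll":0,"jaw":0},{"tx":0,"ty":0,"tz":2,"roll":0,"jaw":0},{"tx":0,"ty":0,"tz":1.5,"roll":0,"jaw":0},{"tx":0,"ty":0,"tz":0.4,"roll":0,"jaw":0},{"tx":0,"ty":0,"tz":0,"roll":0,"jaw":0}]';python3 -m jog '[{"tx":0,"ty":0,"tz":0.2,"roll":0,"jaw":0},{"tx":0,"ty":0,"tz":0,"roll":0,"jaw":0}]'
```

```text
time_s: 35.7
position: [0.558, 0.3099, 0.0632]
tcp_rot: [[-0.561, 0.828, -0.003], [0.828, 0.561, 0.001], [0.002, -0.002, -1.0]]
force: [-3.3, 2.2, 4.8]
opening: 0.615
grasp_force: 30.0
time_s: 35.9
position: [0.5578, 0.3102, 0.0629]
tcp_rot: [[-0.56, 0.828, -0.003], [0.828, 0.56, 0.001], [0.003, -0.002, -1.0]]
force: [-6.4, 2.5, 13.0]
opening: 0.618
grasp_force: 30.0
```

```bash
python3 -m jog '[{"tx":0,"ty":0,"tz":0,"roll":0,"jaw":0.85},{"tx":0,"ty":0,"tz":0,"roll":0,"jaw":0.85},{"tx":0,"ty":0,"tz":0,"roll":0,"jaw":0.85},{"tx":0,"ty":0,"tz":-2,"roll":0,"jaw":0.85},{"tx":0,"ty":0,"tz":-4,"roll":0,"jaw":0.85},{"tx":-1,"ty":0,"tz":-4,"roll":0,"jaw":0.6},{"tx":-4,"ty":-2,"tz":-2,"roll":0.1,"jaw":0.4},{"tx":-4,"ty":-2,"tz":-2,"roll":0.1,"jaw":0.4}]'
cat > fit3.py <<'E'
import fit2
E
python3 - <<'E'
from h import *
np.set_printoptions(precision=4,suppress=True)
c=shot('wrist'); s=read_state(); print(s['position'])
for r in trace('wrist','pot')[:2]:
    m=r['pixels']; q=cv2.boxPoints(cv2.minAreaRect(np.argwhere(m)[:,::-1].astype(np.float32)))
    print(r['p'],r['bbox'],q.astype(int).tolist()); P=[atz(c,p,.091)[:2] for p in q]; print(*P,np.mean(P,0))
    ctr=np.array([.5675,.2959]);co,si=np.cos(2.165),np.sin(2.165)
    h=lambda X:np.array([proj(c,[X[0]+co*a-si*b,X[1]+si*a+co*b,z]) for z in(.011,.091) for a,b in((-.027,-.027),(-.027,.027),(.027,.027),(.027,-.027))])
    for X in((.5675,.2959),(.571,.2955),(.5675,.286)):
        k=np.zeros((400,640),np.uint8);cv2.fillConvexPoly(k,cv2.convexHull(h(X).astype(np.float32)).astype(np.int32),1);print(X,(m&(k>0)).sum()/(m|(k>0)).sum())
L=landmark_of('wrist','coaster'); print([(atz(c,r['point'][::-1],.011),r['p']) for r in L])
E
```

```text
time_s: 36.7
position: [0.5738, 0.211, 0.2021]
tcp_rot: [[-0.383, 0.924, 0.003], [0.924, 0.383, 0.0], [-0.001, 0.003, -1.0]]
force: [-0.2, -0.3, -0.2]
opening: 0.655
grasp_force: 0.0
[0.5756 0.2036 0.2051]
0.94 [319.5, 72.8, 65.5, 67.8] [[317, 82], [376, 72], [388, 133], [328, 144]]
[0.53  0.306] [0.5753 0.3348] [0.6073 0.2901] [0.5601 0.2597] [0.5682 0.2977]
(0.5675, 0.2959) 0.9115344467640919
(0.571, 0.2955) 0.8840173336732092
(0.5675, 0.286) 0.5700630023897458
[]
```

Pot now stands upright at about (0.568,0.297), within 5 mm of the cork centre. On to the brush.

```bash
python3 -m jog '[{"tx":0,"ty":0,"tz":0,"roll":-0.135,"jaw":0.4},{"tx":0,"ty":0,"tz":0,"roll":-0.135,"jaw":0.4},{"tx":0,"ty":0,"tz":0,"roll":-0.135,"jaw":0.4},{"tx":0,"ty":0,"tz":0,"roll":-0.135,"jaw":0.4},{"tx":0,"ty":0,"tz":0,"roll":-0.135,"jaw":0.4}]';python3 -m jog '[{"tx":0,"ty":-3.5,"tz":0,"roll":0,"jaw":0.4},{"tx":0,"ty":-4.3,"tz":0,"roll":0,"jaw":0.4},{"tx":0,"ty":-4.3,"tz":0,"roll":0,"jaw":0.4},{"tx":0,"ty":-4.3,"tz":1,"roll":0,"jaw":0.4},{"tx":0,"ty":-4.3,"tz":1.5,"roll":0,"jaw":0.4},{"tx":0,"ty":-3.8,"tz":1.5,"roll":0,"jaw":0.4},{"tx":0,"ty":0,"tz":0,"roll":0,"jaw":0.4}]'
cat > br.py <<'E'
from h import *
np.set_printoptions(precision=4,suppress=True)
c=shot('wrist'); s=read_state(); print(s['position'],s['joint_positions'])
for r in trace('wrist','brush')[:2]:
    m=r['pixels'].astype(np.uint8); ys,xs=np.nonzero(m)
    vx,vy,x0,y0=cv2.fitLine(np.c_[xs,ys].astype(np.float32),cv2.DIST_HUBER,0,.01,.01).ravel()
    t=(xs-x0)*vx+(ys-y0)*vy; e=[atz(c,(x0+k*vx,y0+k*vy),.0055) for k in(t.min(),t.max())]
    print(r['p'],r['bbox'],e,np.linalg.norm(e[0]-e[1]),np.degrees(np.arctan2(*(e[0]-e[1])[1::-1])))
for t in('brush_butt','brush_neck','brush','rest_low','rest_high'):
    for r in landmark_of('wrist',t)[:1]: print(t,r['p'],r['point'],atz(c,r['point'][::-1],.0055 if t[0]=='b' else .019 if t[-1]=='w' else .078))
E
python3 br.py
```

```text
time_s: 37.35
position: [0.5718, 0.2124, 0.1993]
tcp_rot: [[-0.881, 0.474, -0.002], [0.474, 0.881, 0.0], [0.002, -0.001, -1.0]]
force: [0.0, 0.7, -0.8]
opening: 0.404
grasp_force: 0.0
time_s: 38.05
position: [0.4509, -0.005, 0.1583]
tcp_rot: [[-0.876, 0.483, -0.008], [0.483, 0.876, 0.002], [0.008, -0.002, -1.0]]
force: [0.3, 0.4, -0.9]
opening: 0.399
grasp_force: 0.0
[ 0.4531 -0.004   0.1593] [-14.7059  21.6571 108.8429   0.0314  49.7588 -75.8691]
0.67 [311.6, 117.8, 23.5, 132.5] [array([0.3803, 0.0274, 0.0055]), array([ 0.5168, -0.0416,  0.0055])] 0.15293405625024242 153.19198073479566
brush_butt 0.65 [115.4, 314.6] [0.3781 0.0241 0.0055]
brush_neck 0.65 [240.8, 324.4] [ 0.5059 -0.0348  0.0055]
brush 0.88 [198.9, 323.1] [ 0.4614 -0.0119  0.0055]
rest_low 0.86 [202.8, 181.4] [ 0.3877 -0.1477  0.019 ]
```

```bash
python3 -m jog '[{"tx":0,"ty":-0.5,"tz":3,"roll":-0.04,"jaw":0.4},{"tx":0,"ty":0,"tz":4,"roll":0,"jaw":0.4},{"tx":0,"ty":0,"tz":4,"roll":0,"jaw":0.4},{"tx":0,"ty":0,"tz":2,"roll":0,"jaw":0.4},{"tx":0,"ty":0,"tz":0.8,"roll":0,"jaw":0.4},{"tx":0,"ty":0,"tz":0,"roll":0,"jaw":0.3}]';python3 -m jog '[{"tx":0,"ty":0,"tz":0,"roll":0,"jaw":0},{"tx":0,"ty":0,"tz":0,"roll":0,"jaw":0},{"tx":0,"ty":0,"tz":0,"roll":0,"jaw":0},{"tx":0,"ty":0,"tz":0,"roll":0,"jaw":0},{"tx":0,"ty":0,"tz":0,"roll":0,"jaw":0}]'
```

```text
time_s: 39.0
position: [0.4526, -0.0075, 0.0221]
tcp_rot: [[-0.896, 0.444, -0.001], [0.444, 0.896, 0.0], [0.001, -0.0, -1.0]]
force: [0.4, -1.0, -0.4]
opening: 0.36
grasp_force: 0.0
time_s: 39.5
position: [0.4529, -0.0081, 0.0233]
tcp_rot: [[-0.896, 0.445, 0.001], [0.445, 0.896, -0.0], [-0.001, 0.0, -1.0]]
force: [-0.3, -0.2, -0.5]
opening: 0.02
grasp_force: 0.0
```

```bash
python3 -c "
import rig;print(rig.tips_ahead() if callable(rig.tips_ahead) else rig.tips_ahead)"; python3 -m jog '[{"tx":0,"ty":0,"tz":-1,"roll":0,"jaw":0.45},{"tx":0,"ty":0,"tz":-3,"roll":0,"jaw":0.45},{"tx":0,"ty":0,"tz":-3,"roll":0,"jaw":0.45},{"tx":0,"ty":0,"tz":-3,"roll":0,"jaw":0.45},{"tx":0,"ty":0,"tz":0,"roll":0,"jaw":0.45}]'; python3 br.py
```

```text
0.019
time_s: 40.0
position: [0.4551, -0.0086, 0.1265]
tcp_rot: [[-0.896, 0.445, 0.008], [0.445, 0.896, -0.002], [-0.008, 0.002, -1.0]]
force: [0.6, -0.5, 0.5]
opening: 0.384
grasp_force: 0.0
[ 0.454  -0.0084  0.125 ] [-15.2111  25.0905 111.0446   0.      43.5506 -78.8113]
0.79 [307.9, 105.7, 26.2, 143.1] [array([ 0.5114, -0.0397,  0.0055]), array([0.3793, 0.0279, 0.0055])] 0.14832709716510953 -27.093975444487246
brush_butt 0.83 [106.4, 318.2] [0.3788 0.0239 0.0055]
brush_neck 0.77 [244.1, 326.2] [ 0.5068 -0.0311  0.0055]
brush 0.61 [197.4, 323.8] [ 0.4602 -0.0107  0.0055]
rest_low 0.56 [193.5, 163.6] [ 0.384 -0.147  0.019]
```

```bash
python3 -m jog '[{"tx":0,"ty":-0.1,"tz":4,"roll":0,"jaw":0.45},{"tx":0,"ty":0,"tz":4,"roll":0,"jaw":0.45},{"tx":0,"ty":0,"tz":2.2,"roll":0,"jaw":0.45},{"tx":0,"ty":0,"tz":0.3,"roll":0,"jaw":0.45},{"tx":0,"ty":0,"tz":0,"roll":0,"jaw":0.45}]';python3 -m jog '[{"tx":0,"ty":0,"tz":0.4,"roll":0,"jaw":0.45},{"tx":0,"ty":0,"tz":0,"roll":0,"jaw":0.45}]';python3 -m jog '[{"tx":0,"ty":0,"tz":0.3,"roll":0,"jaw":0.45},{"tx":0,"ty":0,"tz":0,"roll":0,"jaw":0.45}]'
```

```text
time_s: 40.85
position: [0.4514, -0.0088, 0.0169]
tcp_rot: [[-0.896, 0.445, -0.003], [0.445, 0.896, 0.001], [0.003, -0.001, -1.0]]
force: [-0.4, -1.5, 0.4]
opening: 0.447
grasp_force: 0.0
time_s: 41.05
position: [0.4528, -0.0091, 0.0144]
tcp_rot: [[-0.896, 0.445, 0.002], [0.445, 0.896, -0.0], [-0.002, 0.0, -1.0]]
force: [-0.1, -0.8, -0.8]
opening: 0.449
grasp_force: 0.0
time_s: 41.25
position: [0.4524, -0.009, 0.0112]
tcp_rot: [[-0.896, 0.445, 0.001], [0.445, 0.896, -0.0], [-0.001, 0.0, -1.0]]
force: [0.4, 0.1, -0.3]
opening: 0.453
grasp_force: 0.0
```

```bash
python3 -m jog '[{"tx":0,"ty":0,"tz":0.4,"roll":0,"jaw":0.4},{"tx":0,"ty":0,"tz":0,"roll":0,"jaw":0}]';python3 -m jog '[{"tx":0,"ty":0,"tz":0,"roll":0,"jaw":0},{"tx":0,"ty":0,"tz":0,"roll":0,"jaw":0},{"tx":0,"ty":0,"tz":0,"roll":0,"jaw":0},{"tx":0,"ty":0,"tz":0,"roll":0,"jaw":0}]'
```

```text
time_s: 41.45
position: [0.452, -0.0089, 0.0066]
tcp_rot: [[-0.896, 0.445, -0.0], [0.445, 0.896, 0.0], [0.0, -0.0, -1.0]]
force: [-0.3, -1.1, -0.6]
opening: 0.375
grasp_force: 0.0
time_s: 41.85
position: [0.4521, -0.0089, 0.0068]
tcp_rot: [[-0.896, 0.445, 0.0], [0.445, 0.896, 0.0], [-0.0, 0.0, -1.0]]
force: [-0.2, 0.5, 1.1]
opening: 0.049
grasp_force: 0.0
```

```bash
python3 -m jog '[{"tx":0,"ty":0,"tz":0,"roll":0,"jaw":0.42},{"tx":0,"ty":0,"tz":0,"roll":0,"jaw":0.42},{"tx":0,"ty":0,"tz":0,"roll":0,"jaw":0.42},{"tx":0,"ty":0,"tz":0,"roll":0,"jaw":0.42},{"tx":0,"ty":0,"tz":0.7,"roll":0,"jaw":0.42},{"tx":0,"ty":0,"tz":0.5,"roll":0,"jaw":0.42},{"tx":0,"ty":0,"tz":0,"roll":0,"jaw":0.42}]';python3 -m jog '[{"tx":0,"ty":0,"tz":0.4,"roll":0,"jaw":0.42},{"tx":0,"ty":0,"tz":0,"roll":0,"jaw":0.42}]'
```

```text
time_s: 42.55
position: [0.4515, -0.0088, -0.0061]
tcp_rot: [[-0.896, 0.445, -0.002], [0.445, 0.896, 0.0], [0.002, -0.0, -1.0]]
force: [-0.3, -0.3, 0.0]
opening: 0.417
grasp_force: 0.0
time_s: 42.75
position: [0.4518, -0.0089, -0.0097]
tcp_rot: [[-0.896, 0.445, -0.001], [0.445, 0.896, 0.0], [0.001, -0.0, -1.0]]
force: [0.1, -1.7, 0.9]
opening: 0.42
grasp_force: 0.0
```

```bash
python3 -m jog '[{"tx":0,"ty":0,"tz":0.6,"roll":0,"jaw":0.42},{"tx":0,"ty":0,"tz":0,"roll":0,"jaw":0}]';python3 -m jog '[{"tx":0,"ty":0,"tz":0,"roll":0,"jaw":0},{"tx":0,"ty":0,"tz":0,"roll":0,"jaw":0},{"tx":0,"ty":0,"tz":0,"roll":0,"jaw":0},{"tx":0,"ty":0,"tz":0,"roll":0,"jaw":0}]'
```

```text
time_s: 42.95
position: [0.4525, -0.0091, -0.0144]
tcp_rot: [[-0.896, 0.445, 0.002], [0.445, 0.896, -0.0], [-0.002, 0.0, -1.0]]
force: [0.1, -0.7, 11.0]
opening: 0.385
grasp_force: 5.4
time_s: 43.35
position: [0.4528, -0.0092, -0.0144]
tcp_rot: [[-0.896, 0.445, 0.002], [0.445, 0.896, -0.001], [-0.002, 0.0, -1.0]]
force: [-0.3, -1.6, 10.1]
opening: 0.176
grasp_force: 31.3
```

```bash
python3 -m jog '[{"tx":0,"ty":0,"tz":-3,"roll":0,"jaw":0},{"tx":0,"ty":0,"tz":-4,"roll":0.05,"jaw":0},{"tx":0,"ty":0,"tz":-3.5,"roll":0.05,"jaw":0},{"tx":-2.4,"ty":-3.8,"tz":0,"roll":0,"jaw":0},{"tx":-2.4,"ty":-3.8,"tz":0,"roll":0,"jaw":0},{"tx":-2.4,"ty":-3.8,"tz":0,"roll":0,"jaw":0},{"tx":-2.3,"ty":-3.8,"tz":0,"roll":0,"jaw":0},{"tx":0,"ty":0,"tz":0.5,"roll":0,"jaw":0}]'
python3 - <<'E'
from h import *
np.set_printoptions(precision=4,suppress=True)
c=shot('wrist'); s=read_state(); print(s['position'],s['grasp_force'])
for t in('rest_high','rest_low','brush_neck','brush_butt'):
    for r in landmark_of('wrist',t)[:1]: print(t,round(r['p'],2),r['point'],atz(c,r['point'][::-1],{'h':.078,'w':.019}.get(t[-1] if t[-1]=='w' else t[5],.105)))
E
```

```text
time_s: 44.15
position: [0.4542, -0.195, 0.0853]
tcp_rot: [[-0.844, 0.537, 0.006], [0.537, 0.844, -0.006], [-0.008, -0.001, -1.0]]
force: [1.0, 0.3, 0.3]
opening: 0.181
grasp_force: 30.0
[ 0.452  -0.1911  0.084 ] 29.995700418949127
rest_high 0.79 [292.4, 325.9] [ 0.4923 -0.217   0.078 ]
rest_low 0.67 [106.2, 323.1] [ 0.3864 -0.1519  0.019 ]
brush_butt 0.9 [95.9, 319.8] [ 0.3853 -0.1526  0.105 ]
```

```bash
python3 -m jog '[{"tx":0,"ty":0,"tz":1.3,"roll":0,"jaw":0},{"tx":0,"ty":0,"tz":1.3,"roll":0,"jaw":0},{"tx":-0.15,"ty":0,"tz":0.6,"roll":0,"jaw":0},{"tx":0,"ty":0,"tz":0,"roll":0,"jaw":0}]';python3 -m jog '[{"tx":-0.15,"ty":0,"tz":0.6,"roll":0,"jaw":0},{"tx":-0.15,"ty":0,"tz":0.6,"roll":0,"jaw":0},{"tx":0,"ty":0,"tz":0.3,"roll":0,"jaw":0},{"tx":0,"ty":0,"tz":0,"roll":0,"jaw":0}]'
cat > bt.py <<'E'
from h import *
np.set_printoptions(precision=4,suppress=True)
K={}
for n in('scene','top','wrist'):
    c=shot(n)
    for t in('brush_neck','brush_butt','rest_high','rest_low'):
        for r in landmark_of(n,t)[:1]:
            if r['p']>.4: K.setdefault(t,[]).append((n,ray(c,r['point'][::-1]),round(r['p'],2)))
for t,v in K.items(): print(t,[(n,p) for n,_,p in v],*(meet(*[r for _,r,_ in v]) if len(v)>1 else ['']))
E
python3 bt.py
```

```text
time_s: 44.8
position: [0.4519, -0.187, 0.0523]
tcp_rot: [[-0.848, 0.53, -0.003], [0.53, 0.848, 0.002], [0.004, 0.0, -1.0]]
force: [-1.9, 1.0, 2.1]
opening: 0.18
grasp_force: 30.0
time_s: 45.2
position: [0.4557, -0.1905, 0.0374]
tcp_rot: [[-0.847, 0.532, 0.0], [0.532, 0.847, 0.0], [0.0, 0.0, -1.0]]
force: [-0.6, 2.9, 1.6]
opening: 0.181
grasp_force: 30.0
brush_neck [('scene', 0.76)] 
brush_butt [('scene', 0.56), ('wrist', 0.77)] [ 0.5644 -0.0322  0.2781] 0.20342429775597243
rest_high [('scene', 0.96)] 
rest_low [('scene', 0.55), ('wrist', 0.75)] [ 0.386  -0.1536  0.0261] 0.0016108857104028386
```

```bash
python3 -m jog '[{"tx":0,"ty":0,"tz":0.3,"roll":0,"jaw":0},{"tx":0,"ty":0,"tz":0,"roll":0,"jaw":0.4}]';python3 -m jog '[{"tx":0,"ty":0,"tz":0,"roll":0,"jaw":0.4},{"tx":0,"ty":0,"tz":0,"roll":0,"jaw":0.4},{"tx":0,"ty":0,"tz":-1.5,"roll":0,"jaw":0.4},{"tx":0,"ty":0,"tz":-3,"roll":0,"jaw":0.45},{"tx":0,"ty":0,"tz":-4,"roll":0,"jaw":0.5},{"tx":0,"ty":0,"tz":-2,"roll":0,"jaw":0.5},{"tx":0,"ty":0,"tz":0,"roll":0,"jaw":0.5}]'
cat > bw.py <<'E'
from h import *
np.set_printoptions(precision=4,suppress=True)
c=shot('wrist'); s=read_state(); print(s['position'])
F=np.array([.494,-.2155,.078]);Lw=np.array([.387,-.149,.019]); d=(F-Lw)/np.linalg.norm(F-Lw)
print('expected px butt,neck,tip',proj(c,Lw),proj(c,Lw+.14*d),proj(c,Lw+.18*d))
for t in('brush_butt','brush_neck'):
    for r in landmark_of('wrist',t)[:1]: print(t,round(r['p'],2),np.array(r['point'][::-1]))
for r in trace('wrist','brush')[:2]:
    ys,xs=np.nonzero(r['pixels']); print(round(r['p'],2),r['bbox'])
    for y in range(ys.min(),ys.max()+1,12): x=xs[ys==y]; print('  ',y,x.min(),x.max()) if len(x) else 0
E
python3 bw.py
```

```text
time_s: 46.15
position: [0.4564, -0.1912, 0.0353]
tcp_rot: [[-0.847, 0.532, 0.002], [0.532, 0.847, -0.002], [-0.003, -0.0, -1.0]]
force: [-0.5, 0.2, -0.5]
opening: 0.218
grasp_force: 0.0
time_s: 46.85
position: [0.4575, -0.1919, 0.1423]
tcp_rot: [[-0.847, 0.532, 0.006], [0.532, 0.847, -0.004], [-0.007, -0.0, -1.0]]
force: [0.5, -0.5, -0.0]
opening: 0.495
grasp_force: 0.0
[ 0.4564 -0.1911  0.1407]
expected px butt,neck,tip [322.1132 107.112 ] [322.7294 257.2187] [322.9362 305.2286]
brush_butt 0.61 [319.  114.2]
brush_neck 0.67 [328.9 263.6]
```

```bash
python3 -m jog '[{"tx":-3.5,"ty":0,"tz":0,"roll":0,"jaw":0.5},{"tx":-3.5,"ty":0,"tz":1,"roll":0,"jaw":0.5},{"tx":0,"ty":0,"tz":0,"roll":0,"jaw":0.5}]'; python3 bw.py; python3 -m jog '[{"tx":0,"ty":0,"tz":3.5,"roll":0,"jaw":0.5},{"tx":0,"ty":0,"tz":3,"roll":0,"jaw":0.5},{"tx":0,"ty":0,"tz":1,"roll":0,"jaw":0.5},{"tx":0,"ty":0,"tz":0,"roll":0,"jaw":0.5}]'
```

```text
time_s: 47.35
position: [0.518, -0.2305, 0.1275]
tcp_rot: [[-0.847, 0.532, 0.002], [0.532, 0.847, -0.001], [-0.002, -0.0, -1.0]]
force: [-0.3, -0.7, -0.5]
opening: 0.501
grasp_force: 0.0
[ 0.5154 -0.2285  0.1274]
expected px butt,neck,tip [322.2299  19.9252] [323.036  178.4264] [323.3137 231.4744]
brush_butt 0.84 [321.   27.3]
brush_neck 0.82 [324.7 189.5]
0.93 [308.0, 24.2, 35.3, 213.1]
   25 330 332
   37 316 335
   49 315 334
   61 316 333
   73 315 333
   85 315 334
   97 315 335
   109 315 335
   121 315 335
   133 315 334
   145 315 335
   157 315 335
   169 310 342
   181 310 341
   193 309 341
   205 311 340
   217 311 340
   229 312 340
time_s: 47.95
position: [0.513, -0.2266, 0.0535]
tcp_rot: [[-0.847, 0.532, -0.004], [0.532, 0.847, 0.003], [0.005, 0.0, -1.0]]
force: [0.0, 0.2, -0.2]
opening: 0.501
grasp_force: 0.0
```

Brush lies in the rest, about 8 mm from the stop (butt at wrist (321,27), neck (325,189)). Now I grip it by the bristle end, lift it out, and turn it upright by pushing its butt against the uphill side of the fixed fork post.

```bash
python3 -m jog '[{"tx":0,"ty":0.1,"tz":0,"roll":0,"jaw":0},{"tx":0,"ty":0,"tz":0,"roll":0,"jaw":0},{"tx":0,"ty":0,"tz":0,"roll":0,"jaw":0},{"tx":0,"ty":0,"tz":0,"roll":0,"jaw":0},{"tx":0,"ty":0,"tz":0,"roll":0,"jaw":0}]'; python3 -m jog '[{"tx":0,"ty":0,"tz":-2,"roll":0,"jaw":0},{"tx":0,"ty":0,"tz":-3.5,"roll":0,"jaw":0},{"tx":0,"ty":0,"tz":-3,"roll":0,"jaw":0},{"tx":-4.5,"ty":0,"tz":0,"roll":0,"jaw":0},{"tx":-4.7,"ty":0,"tz":0,"roll":0,"jaw":0},{"tx":-4.3,"ty":0,"tz":0,"roll":0,"jaw":0},{"tx":-0.5,"ty":0,"tz":0,"roll":0,"jaw":0},{"tx":0,"ty":0,"tz":0,"roll":0,"jaw":0}]'; python3 bw.py
```

```text
time_s: 48.45
position: [0.516, -0.2274, 0.0557]
tcp_rot: [[-0.847, 0.532, 0.002], [0.532, 0.847, -0.001], [-0.002, -0.0, -1.0]]
force: [0.2, -0.5, 5.2]
opening: 0.248
grasp_force: 30.0
time_s: 49.25
position: [0.6341, -0.3018, 0.1389]
tcp_rot: [[-0.847, 0.532, -0.001], [0.532, 0.847, 0.0], [0.001, 0.0, -1.0]]
force: [-0.1, -0.2, 0.1]
opening: 0.249
grasp_force: 30.0
[ 0.6328 -0.3007  0.1388]
expected px butt,neck,tip [ 320.3058 -150.013 ] [320.6932 -16.9652] [320.855   31.5821]
brush_neck 0.98 [327.  222.6]
0.93 [303.3, 0.3, 44.3, 297.6]
   0 310 337
   12 311 336
   24 309 336
   36 309 336
   48 309 337
   60 308 337
   72 309 337
   84 309 337
   96 309 337
   108 309 337
   120 309 338
   132 309 338
   144 309 338
   156 309 338
   168 309 339
   180 309 340
   192 301 346
   204 301 347
   216 301 347
   228 301 347
   240 303 345
   288 304 344
   300 306 309
```

```bash
python3 -m jog '[{"tx":0,"ty":0,"tz":3,"roll":0,"jaw":0},{"tx":0,"ty":0,"tz":2.5,"roll":0,"jaw":0},{"tx":1.3,"ty":0,"tz":0,"roll":0,"jaw":0},{"tx":1.1,"ty":0,"tz":-1.7,"roll":0,"jaw":0},{"tx":1.1,"ty":0,"tz":-1.7,"roll":0,"jaw":0}]'; python3 -m jog '[{"tx":1.5,"ty":0,"tz":-1.4,"roll":0,"jaw":0},{"tx":1.5,"ty":0,"tz":-1.4,"roll":0,"jaw":0},{"tx":1.8,"ty":0,"tz":-1,"roll":0,"jaw":0},{"tx":1.8,"ty":0,"tz":-0.9,"roll":0,"jaw":0}]'; python3 bw.py
```

```text
time_s: 49.95
position: [0.6043, -0.283, 0.1193]
tcp_rot: [[-0.847, 0.532, 0.002], [0.532, 0.847, -0.001], [-0.002, -0.0, -1.0]]
force: [2.6, -1.2, 0.2]
opening: 0.244
grasp_force: 30.0
time_s: 50.35
position: [0.5484, -0.2477, 0.1675]
tcp_rot: [[-0.847, 0.532, 0.004], [0.532, 0.847, -0.003], [-0.004, -0.0, -1.0]]
force: [1.4, -0.4, -0.6]
opening: 0.245
grasp_force: 30.1
[ 0.5457 -0.2457  0.1684]
expected px butt,neck,tip [320.8963  -6.1515] [321.3346 129.7698] [321.4932 174.9531]
brush_butt 0.66 [322.6 141. ]
brush_neck 0.7 [326.6 225.4]
0.67 [301.3, 140.5, 47.3, 110.6]
   140 321 332
   152 315 333
   164 314 334
   176 313 335
   188 312 336
   200 306 343
   212 304 345
   224 302 346
   236 303 345
   248 302 347
```

```bash
python3 -m jog '[{"tx":1.6,"ty":0,"tz":-0.5,"roll":0,"jaw":0},{"tx":1.5,"ty":0,"tz":-0.3,"roll":0,"jaw":0},{"tx":1.5,"ty":0,"tz":-0.1,"roll":0,"jaw":0},{"tx":0,"ty":0,"tz":0,"roll":0,"jaw":0}]'; python3 bw.py
```

```text
time_s: 50.95
position: [0.5078, -0.2219, 0.174]
tcp_rot: [[-0.847, 0.532, -0.003], [0.532, 0.847, 0.002], [0.004, 0.0, -1.0]]
force: [0.1, -0.4, 0.2]
opening: 0.033
grasp_force: 0.0
[ 0.5091 -0.2229  0.1742]
expected px butt,neck,tip [320.7548  50.711 ] [321.215  184.4772] [321.3779 228.0869]
brush_butt 0.77 [329.  211.4]
brush_neck 0.87 [332.8 179.7]
0.7 [311.9, 158.0, 37.8, 58.3]
   157 340 344
   169 313 346
   181 315 347
   193 317 342
   205 324 340
```

```bash
cat > bb.py <<'E'
from h import *
np.set_printoptions(precision=4,suppress=True)
C={n:shot(n) for n in('scene','wrist','top')}
for t in('brush_butt','brush_neck'):
    v=[(n,r['point'][::-1],r['p']) for n in C for r in landmark_of(n,t)[:1]]
    for n,p,q in v: print(t,n,np.array(p),round(q,2),atz(C[n],p,.0055)[:2])
    for i in range(len(v)):
        for j in range(i): print('    ',v[i][0],v[j][0],*meet(ray(C[v[i][0]],v[i][1]),ray(C[v[j][0]],v[j][1])))
c=C['wrist']; g=c['img'][150:225:5,300:360:5].astype(int); print('\n'.join(' '.join('%d/%d/%d'%tuple(v) for v in r) for r in g))
E
python3 -m jog '[{"tx":0,"ty":0,"tz":-3,"roll":0,"jaw":0.45},{"tx":0,"ty":0,"tz":0,"roll":0,"jaw":0.45}]' >/dev/null; python3 bb.py
```

```text
brush_butt scene [267.8 277.5] 0.72 [ 0.5702 -0.2512]
brush_butt wrist [327.7 222.8] 0.94 [ 0.5638 -0.2513]
     wrist scene [ 0.566  -0.2511 -0.0005] 0.0013087155512026927
brush_neck scene [266.9 215.9] 0.6 [ 0.3904 -0.168 ]
brush_neck wrist [333.2 165.7] 0.75 [ 0.5038 -0.2057]
     wrist scene [ 0.4871 -0.2023  0.1264] 0.0024408056950705956
240/182/100 238/179/99 237/177/95 236/177/97 78/44/19 56/30/11 56/29/14 58/30/13 60/31/15 58/38/27 70/86/83 72/86/85
238/180/95 238/177/96 238/179/95 237/174/96 84/55/36 56/28/12 55/32/16 56/27/13 59/30/16 64/45/30 74/88/86 71/89/85
238/178/97 237/174/94 236/176/95 233/167/89 91/69/54 58/32/18 52/24/10 56/29/16 61/32/18 145/135/110 75/90/89 90/107/106
238/178/96 237/178/97 107/73/41 110/75/40 165/158/131 162/156/130 159/152/129 162/158/130 158/153/130 139/134/111 72/87/86 176/205/203
244/189/105 199/137/72 237/175/97 237/176/98 162/150/125 154/148/123 157/151/127 158/155/131 160/153/130 114/98/74 72/88/86 188/219/214
243/189/103 211/147/79 243/188/101 243/185/101 178/158/124 155/145/122 153/146/122 157/150/125 160/153/127 108/86/59 73/88/89 123/
[... 266 characters left out ...]
5 70/86/85 58/20/18 57/3/1 57/0/5 65/59/60 72/87/85 70/86/85 70/86/86
73/89/87 70/84/82 72/90/88 72/87/86 72/88/86 64/29/30 59/3/3 56/6/2 73/83/82 71/86/85 69/88/84 74/89/86
71/87/83 68/83/82 69/83/80 73/86/86 69/86/84 62/36/33 64/13/13 60/10/9 70/81/80 71/86/85 71/86/86 71/87/84
72/87/87 74/89/87 74/89/88 74/88/88 70/85/84 68/43/40 62/13/12 58/3/0 71/83/84 73/86/88 69/85/84 72/88/87
70/85/82 72/86/88 69/88/85 69/87/81 74/88/89 70/55/53 64/12/12 60/6/4 72/87/83 74/90/89 74/89/88 74/88/88
75/90/88 74/91/88 73/86/87 70/87/85 71/85/83 67/65/62 59/1/0 60/5/2 69/85/82 71/88/85 72/88/87 73/90/88
69/84/83 71/87/83 70/86/84 71/86/83 70/87/86 73/84/83 62/7/7 62/7/6 73/89/86 71/87/84 71/84/82 70/85/85
```

The brush slipped at the end, but it is leaning on the fork with butt on the table at (0.566,−0.251) and bristles up at about 51°. I'll regrip it by the ferrule.

```bash
python3 -m jog '[{"tx":2.2,"ty":0.75,"tz":2,"roll":0,"jaw":0.5},{"tx":0,"ty":0,"tz":4,"roll":0,"jaw":0.5},{"tx":0,"ty":0,"tz":4,"roll":0,"jaw":0.5},{"tx":0,"ty":0,"tz":2.3,"roll":0,"jaw":0.5},{"tx":0,"ty":0,"tz":0,"roll":0,"jaw":0.3},{"tx":0,"ty":0,"tz":0,"roll":0,"jaw":0},{"tx":0,"ty":0,"tz":0,"roll":0,"jaw":0},{"tx":0,"ty":0,"tz":0,"roll":0,"jaw":0}]'; python3 -m jog '[{"tx":0,"ty":0,"tz":0,"roll":0,"jaw":0}]'
```

```text
time_s: 52.6
position: [0.4959, -0.2059, 0.0833]
tcp_rot: [[-0.847, 0.532, 0.003], [0.532, 0.847, -0.002], [-0.004, -0.0, -1.0]]
force: [-0.7, 0.0, -1.0]
opening: 0.267
grasp_force: 30.0
time_s: 52.7
position: [0.4958, -0.2059, 0.0831]
tcp_rot: [[-0.847, 0.532, 0.003], [0.532, 0.847, -0.002], [-0.003, -0.0, -1.0]]
force: [1.3, 1.0, 1.0]
opening: 0.269
grasp_force: 30.0
```

```bash
python3 -m jog '[{"tx":0,"ty":0,"tz":-3.5,"roll":0,"jaw":0},{"tx":0,"ty":0,"tz":-4,"roll":0,"jaw":0},{"tx":0,"ty":0,"tz":-3,"roll":0,"jaw":0},{"tx":4.5,"ty":-0.3,"tz":0,"roll":0,"jaw":0},{"tx":4.5,"ty":-0.3,"tz":0,"roll":0,"jaw":0},{"tx":1.2,"ty":0,"tz":2,"roll":0,"jaw":0},{"tx":0,"ty":0,"tz":2.5,"roll":0,"jaw":0},{"tx":0,"ty":0,"tz":0,"roll":0,"jaw":0}]'; python3 -m jog '[{"tx":-1,"ty":0,"tz":0,"roll":0,"jaw":0},{"tx":-1.6,"ty":0,"tz":-1,"roll":0,"jaw":0},{"tx":-1.6,"ty":0,"tz":-1,"roll":0,"jaw":0},{"tx":-1.6,"ty":0,"tz":-0.5,"roll":0,"jaw":0}]'; python3 bb.py | grep -v /
```

```text
time_s: 53.5
position: [0.4032, -0.1547, 0.1407]
tcp_rot: [[-0.847, 0.532, -0.004], [0.532, 0.847, 0.003], [0.004, 0.0, -1.0]]
force: [-0.4, -0.7, -1.2]
opening: 0.271
grasp_force: 30.0
time_s: 53.9
position: [0.4557, -0.1877, 0.1687]
tcp_rot: [[-0.847, 0.532, 0.001], [0.532, 0.847, -0.001], [-0.001, -0.0, -1.0]]
force: [-1.5, 0.4, 1.4]
opening: 0.266
grasp_force: 30.0
brush_butt scene [269.9 232.2] 0.86 [ 0.4454 -0.1854]
brush_neck scene [268.1 181.5] 0.86 [ 0.2735 -0.1085]
brush_neck wrist [323.7 232.9] 0.75 [ 0.5096 -0.2218]
     wrist scene [ 0.449  -0.1806  0.1994] 0.0022033416534299605
```

```bash
python3 -m jog '[{"tx":-1.5,"ty":0,"tz":-0.3,"roll":0,"jaw":0},{"tx":0,"ty":0,"tz":0,"roll":0,"jaw":0},{"tx":0.3,"ty":0,"tz":-2.5,"roll":0,"jaw":0},{"tx":0,"ty":0,"tz":-4,"roll":0,"jaw":0},{"tx":0,"ty":0,"tz":-4,"roll":0,"jaw":0},{"tx":1,"ty":2.5,"tz":0,"roll":0,"jaw":0},{"tx":1.8,"ty":4.2,"tz":0,"roll":0,"jaw":0},{"tx":1.8,"ty":4.2,"tz":0,"roll":0,"jaw":0}]'; python3 -m jog '[{"tx":1.8,"ty":4.2,"tz":0,"roll":0,"jaw":0},{"tx":1.8,"ty":4.2,"tz":0,"roll":0,"jaw":0},{"tx":1.8,"ty":4.2,"tz":0,"roll":0,"jaw":0},{"tx":1.8,"ty":4.2,"tz":0,"roll":0,"jaw":0},{"tx":1.8,"ty":4.2,"tz":0,"roll":0,"jaw":0},{"tx":1.8,"ty":4.2,"tz":0,"roll":0,"jaw":0},{"tx":1.6,"ty":4,"tz":0,"roll":0,"jaw":0},{"tx":0,"ty":0,"tz":0,"roll":0,"jaw":0}]'
cat > fin.py <<'E'
from h import *
np.set_printoptions(precision=4,suppress=True)
C={n:shot(n) for n in('scene','wrist','top')}; print(read_state()['position'])
for t in('brush_butt','brush_neck','pot'):
    v=[(n,r['point'][::-1],r['p']) for n in C for r in landmark_of(n,t) if n=='wrist' or np.linalg.norm(np.array(r['point'][::-1])-proj(C[n],[.568,.297,.1 if t=='pot' else .2]))<60]
    for n,p,q in v: print(t,n,np.array(p),round(q,2),'z.011',atz(C[n],p,.011)[:2],'z.12',atz(C[n],p,.12)[:2],'z.17',atz(C[n],p,.17)[:2])
    for i in range(len(v)):
        for j in range(i):
            if v[i][0]!=v[j][0]: print('    ',v[i][0],v[j][0],*meet(ray(C[v[i][0]],v[i][1]),ray(C[v[j][0]],v[j][1])))
c=C['wrist']
for t in('brush','pot'):
    for r in trace('wrist',t)[:1]:
        q=cv2.boxPoints(cv2.minAreaRect(np.argwhere(r['pixels'])[:,::-1].astype(np.float32))); print(t,r['p'],r['bbox'],np.mean([atz(c,p,.091)[:2] for p in q],0))
print('pot px',proj(c,[.568,.297,.091]),proj(c,[.568,.297,.017]))
E
python3 fin.py
```

```text
time_s: 55.15
position: [0.4834, -0.0757, 0.275]
tcp_rot: [[-0.846, 0.534, 0.001], [0.534, 0.846, -0.0], [-0.001, 0.0, -1.0]]
force: [0.7, 0.2, -0.6]
opening: 0.268
grasp_force: 30.0
time_s: 55.95
position: [0.5338, 0.2417, 0.2743]
tcp_rot: [[-0.85, 0.527, 0.001], [0.527, 0.85, 0.003], [0.0, 0.003, -1.0]]
force: [-1.2, -0.7, -0.7]
opening: 0.271
grasp_force: 30.0
[0.533  0.2364 0.2742]
brush_butt scene [431.5 161.5] 0.62 z.011 [0.4417 0.362 ] z.12 [0.5229 0.2703] z.17 [0.5601 0.2283]
brush_neck scene [438.9 106.5] 0.67 z.011 [0.2363 0.5591] z.12 [0.3402 0.4457] z.17 [0.3878 0.3937]
brush_neck wrist [324.2 235.3] 0.88 z.011 [0.6173 0.1875] z.12 [0.5825 0.2092] z.17 [0.5665 0.2192]
     wrist scene [0.5217 0.2473 0.3106] 0.00013007257636895613
pot scene [443.9 196.3] 0.85 z.011 [0.5728 0.3019] z.12 [0.6395 0.2169] z.17 [0.6701 0.1779]
pot scene [433.1 219.7] 0.46 z.011 [0.6262 0.2197] z.12 [0.687  0.1438] z.17 [0.7149 0.109 ]
pot wrist [367.6 172.5] 0.64 z.011 [0.568  0.2933] z.12 [0.5454 0.2888] z.17 [0.5351 0.2867]
     wrist scene [0.571  0.2968 0.0123] 0.004721639207925064
     wrist scene [ 0.5807  0.2904 -0.0793] 0.008934394084154959
brush 0.82 [301.4, 219.9, 50.5, 30.7] [0.5919 0.2038]
pot 0.64 [347.0, 149.2, 58.9, 56.5] [0.5631 0.2948]
pot px [379.4534 181.008 ] [370.3719 171.8027]
```

```bash
python3 -m jog '[{"tx":1.4,"ty":3.5,"tz":0,"roll":0,"jaw":0},{"tx":1.4,"ty":3.4,"tz":0,"roll":0,"jaw":0},{"tx":0,"ty":0,"tz":0,"roll":0,"jaw":0},{"tx":0,"ty":0,"tz":0,"roll":0,"jaw":0}]'
cat > ph.py <<'E'
from h import *
np.set_printoptions(precision=4,suppress=True)
s=read_state(); P=s['position']; X=s['tcp_rot'][:,0]; print(P)
G=P+[0,0,.0335]
for n in('scene','top'):
    c=shot(n); gp=proj(c,G)
    print(n,'G px',gp,[(np.array(r['point'][::-1]),round(r['p'],2)) for r in landmark_of(n,'brush_butt')[:2]])
    hsv=cv2.cvtColor(c['img'],cv2.COLOR_RGB2HSV); m=cv2.inRange(hsv,(0,140,40),(6,255,255))|cv2.inRange(hsv,(174,140,40),(180,255,255))
    R=np.zeros_like(m); cv2.circle(R,tuple(int(v) for v in gp),80,255,-1); ys,xs=np.nonzero(m&R)
    if len(xs)>15: vx,vy,x0,y0=cv2.fitLine(np.c_[xs,ys].astype(np.float32),cv2.DIST_HUBER,0,.01,.01).ravel(); print('red',len(xs),xs.min(),xs.max(),ys.min(),ys.max(),'dir',np.degrees(np.arctan2(vy,vx))%180)
    for f in(0,8,14,20,26):
        a=np.radians(f); B=G-X*.133*np.sin(a)-np.array([0,0,.133*np.cos(a)]); A=G-(G-B)*.1; b=proj(c,B); d=b-proj(c,A); print('  ',f,b,np.degrees(np.arctan2(d[1],d[0]))%180)
E
python3 ph.py
```

```text
time_s: 57.05
position: [0.5464, 0.3105, 0.2743]
tcp_rot: [[-0.848, 0.53, -0.001], [0.53, 0.848, -0.001], [0.0, -0.001, -1.0]]
force: [0.5, 0.4, -0.7]
opening: 0.266
grasp_force: 30.0
[0.5464 0.3105 0.2743]
scene G px [465.5105 105.3122] [(array([455.3, 157.8]), 0.81)]
   0 [453.1173 146.6554] 106.68753036905284
   8 [454.2805 151.0286] 103.801970304498
   14 [455.3064 153.8302] 101.87796044204642
   20 [456.4579 156.1813] 100.09156971682214
   26 [457.728  158.0469] 98.39591994107982
top G px [123.3559 155.2554] [(array([163.1, 156.9]), 0.4)]
red 106 155 168 154 201 dir 96.31303
   0 [155.5632 167.6225] 21.007166668029253
   8 [160.2027 159.8026] 7.0343912750548885
   14 [163.2947 153.8688] 178.00948881136304
   20 [166.0328 147.9134] 170.23509104067608
   26 [168.3973 141.9708] 163.5621047129071
```

```bash
python3 -m jog '[{"tx":-0.3,"ty":0,"tz":3,"roll":0,"jaw":0},{"tx":0,"ty":0,"tz":3,"roll":0,"jaw":0},{"tx":0,"ty":0,"tz":2.5,"roll":0,"jaw":0},{"tx":0,"ty":0,"tz":1,"roll":0,"jaw":0},{"tx":0,"ty":0,"tz":0,"roll":0,"jaw":0}]';python3 -m jog '[{"tx":0,"ty":0,"tz":2,"roll":0,"jaw":0},{"tx":0,"ty":0,"tz":2,"roll":0,"jaw":0},{"tx":0,"ty":0,"tz":0,"roll":0,"jaw":0}]'
```

```text
time_s: 57.75
position: [0.5485, 0.3075, 0.1784]
tcp_rot: [[-0.846, 0.533, -0.003], [0.533, 0.846, -0.001], [0.002, -0.003, -1.0]]
force: [0.4, -0.3, 0.3]
opening: 0.271
grasp_force: 30.0
time_s: 58.05
position: [0.5485, 0.3079, 0.139]
tcp_rot: [[-0.847, 0.532, -0.003], [0.532, 0.847, -0.001], [0.002, -0.002, -1.0]]
force: [0.3, -0.7, -1.3]
opening: 0.264
grasp_force: 30.0
```

```bash
python3 -m jog '[{"tx":0,"ty":0,"tz":1.2,"roll":0,"jaw":0},{"tx":0,"ty":0,"tz":0.7,"roll":0,"jaw":0},{"tx":0,"ty":0,"tz":0,"roll":0,"jaw":0}]';python3 -m jog '[{"tx":0,"ty":0,"tz":0.3,"roll":0,"jaw":0},{"tx":0,"ty":0,"tz":0,"roll":0,"jaw":0}]'; python3 -c "
from h import *
np.set_printoptions(precision=3,suppress=True)
c=shot('scene');print([(np.array(r['point'][::-1]),round(r['p'],2),atz(c,r['point'][::-1],.011)) for r in landmark_of('scene','pot')[:1]], [(np.array(r['point'][::-1]),r['p']) for r in landmark_of('scene','brush_neck')[:1]],proj(c,[.568,.297,.16]))"
```

```text
time_s: 58.35
position: [0.5511, 0.3107, 0.1253]
tcp_rot: [[-0.847, 0.532, 0.005], [0.532, 0.847, 0.004], [-0.002, 0.007, -1.0]]
force: [-4.0, 1.7, 14.3]
opening: 0.269
grasp_force: 30.0
time_s: 58.55
position: [0.5516, 0.3115, 0.125]
tcp_rot: [[-0.847, 0.532, 0.008], [0.532, 0.847, 0.006], [-0.003, 0.009, -1.0]]
force: [-6.2, 2.4, 25.5]
opening: 0.267
grasp_force: 30.2
[(array([443.8, 198. ]), 0.91, array([0.578, 0.297, 0.011]))] [(array([452.6, 147.6]), 0.81)] [453.286 157.403]
```

```bash
python3 -m jog '[{"tx":0,"ty":0,"tz":-0.4,"roll":0,"jaw":0},{"tx":0,"ty":0,"tz":0,"roll":0,"jaw":0.5},{"tx":0,"ty":0,"tz":0,"roll":0,"jaw":0.55},{"tx":0,"ty":0,"tz":0,"roll":0,"jaw":0.6},{"tx":0,"ty":0,"tz":0,"roll":0,"jaw":0.65},{"tx":0,"ty":0,"tz":-1.5,"roll":0,"jaw":0.65},{"tx":0,"ty":0,"tz":-3,"roll":0,"jaw":0.65},{"tx":0,"ty":0,"tz":-4,"roll":0,"jaw":0.65}]'; python3 -m jog '[{"tx":0,"ty":0,"tz":-4,"roll":0,"jaw":0.65},{"tx":-2,"ty":-3,"tz":-2,"roll":0,"jaw":0.65},{"tx":-2,"ty":-4,"tz":0,"roll":0,"jaw":0.65},{"tx":-2,"ty":-4,"tz":0,"roll":0,"jaw":0.65},{"tx":0,"ty":0,"tz":0,"roll":0,"jaw":0.65}]'; python3 fin.py
```

```text
time_s: 59.5
position: [0.5477, 0.3077, 0.2048]
tcp_rot: [[-0.847, 0.532, -0.006], [0.532, 0.847, -0.002], [0.004, -0.005, -1.0]]
force: [0.6, -0.7, 0.3]
opening: 0.645
grasp_force: 0.0
time_s: 60.0
position: [0.5409, 0.1787, 0.2664]
tcp_rot: [[-0.844, 0.536, -0.002], [0.536, 0.844, -0.003], [0.0, -0.003, -1.0]]
force: [0.1, 0.4, -0.5]
opening: 0.648
grasp_force: 0.0
[0.5417 0.1835 0.2664]
brush_butt wrist [398.9 162.6] 0.73 z.011 [0.5864 0.2799] z.12 [0.561  0.2642] z.17 [0.5493 0.2569]
brush_neck scene [448. 150.] 0.54 z.011 [0.4254 0.4408] z.12 [0.5084 0.3405] z.17 [0.5464 0.2944]
brush_neck wrist [442.  108.8] 0.98 z.011 [0.5533 0.367 ] z.12 [0.5363 0.3293] z.17 [0.5284 0.3119]
     wrist scene [0.5305 0.3172 0.1483] 0.0024734331359825465
pot scene [444.6 196.2] 0.57 z.011 [0.5735 0.3039] z.12 [0.6401 0.2186] z.17 [0.6707 0.1796]
pot wrist [400.6 146.2] 0.94 z.011 [0.5674 0.2933] z.12 [0.5468 0.2741] z.17 [0.5373 0.2654]
pot top [192.  169.6] 0.53 z.011 [0.5674 0.2894] z.12 [0.5495 0.254 ] z.17 [0.5414 0.2377]
     wrist scene [0.5711 0.2981 0.0112] 0.005873980739265113
     top scene [0.5714 0.2963 0.0107] 0.007299273121485276
     top wrist [ 0.5718  0.2976 -0.0138] 0.00031559827225903454
brush 0.81 [400.9, 76.9, 67.1, 87.2] [0.5467 0.3221]
pot 0.58 [378.2, 120.8, 74.1, 59.9] [0.5625 0.2931]
pot px [420.5234 149.5848] [404.1695 145.4214]
```

```bash
python3 -c "
from rig import hand_in
print(hand_in())"
```

```text
the job is handed in; nothing more can be done
None
```

The job is handed in at about 60 s. By my last camera measurements, the pot stands upright on the cork within about 5 mm of its centre, and the brush stands in it bristles up, leaning about 0.48 rad. It had earlier been laid in the rest and let go about 8 mm from the stop. The verdict was not shown to me.

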